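# Blank off a cooling-water riser with a cam-and-groove plug

### The arm

A 6-joint arm with a two-finger parallel gripper is mounted at the origin on the work surface. World frame = base frame: x ahead of the robot, y to its left, z up, the work surface at z = 0. Lengths are in m, angles in rad, forces in N, time in s.
With the tool pointing down it reaches from about 0.425 to 0.925 m from the base axis. Payload 12.5 kg.
Tool frame: the origin (TCP) lies on the centre line of the jaws, within the pads' length; the fingertips stand 8 mm ahead of it and the grasp point (between the pads) lies 11 mm behind it; z points along the fingers, y is the direction in which the jaws open and shut (so a half turn about z gives the same grasp; the last joint's range is limited). The gripper opens to 85 mm and grips with 20 to 120 N. Pads are 22 mm wide; open, the fingers measure 114 mm over their backs; the gripper's body (76 mm by 85 mm) begins 54 mm behind the grasp point. The pads swing forward as they close: fully open they stand 13 mm farther back than shut.
Start: joints at [1.148, 0.491, 1.559, -0, 1.092, -0.106], TCP at [0.195, 0.594, 0.239] pointing down, gripper open.
Joint ranges: [-3.1, 3.1], [-0.84, 2.19], [0.05, 2.79], [-1.13, 4.28], [0.06, 2.93], [-2.69, 2.69]. Speed limits (rad/s): [2.22, 2.22, 2.79, 3.14, 3.14, 3.14].

### API

Orientations are given as a unit quaternion [w, x, y, z].
In Python, from bench import arm gives the robot as it stands.
- The arm moves only by the tool move_arm, never from a script. Its argument "motion" is a list of rows, each an object of numbers: "dx", "dy", "dz": the shift along the tool's x, y, z in mm; "wx", "wy", "wz": the turn, a rotation vector about the tool's x, y, z in degrees; "grip": the opening, from 0 (shut) to 1 (fully open). In form: [{"dx": .., "dy": .., "dz": .., "wx": .., "wy": .., "wz": .., "grip": ..}, ...]. A call has 1 to 8 rows; each row is the pose to reach, as a shift and turn from the pose commanded when the call began, along the tool's axes at that moment; what a row does not reach only later rows make up. A row lasts 1/10 s, in which the tool goes at most 50 mm and 8.59 degrees, less where a joint would pass 70% of its speed; a pose out of reach is approached as far as the arm can. A call with a gripper value outside its range is refused whole. The fingers move at their own pace and stop on an object; the grip force is fixed at half the most. Time passes only in rows, so rows that repeat a pose let the fingers close. It gives the time, the measured TCP pose, the force and the opening at its end, in the units of the state.
- arm.read_state(): the state, without advancing time (a new reading comes with each control period).
- arm.get_image(name): name is "scene" or "top" or "wrist"; returns a dict with "image" (480x640x3 uint8, red, green, blue), "depth" (480x640 float32, m along the optical axis (not along the pixel's ray), 0 where there is no reading), "K" (3x3 intrinsics, pixels), "k1" (the pictures are not rectified: a ray, as slopes to the right and down, at radius r is drawn at 1 + k1 r^2 times it, then the intrinsics apply), "extrinsics" (4x4, takes a point from camera to world coordinates). Camera axes: x right, y down, z forward; pixel columns grow to the right and rows downward; lengths in m; the calibration is good to about 2 mm. A picture is of the moment at which its call begins.
- arm.job_done(): hands the job in, once; it reports no verdict.
The state is a dict: "t": time; "joints": joint angles; "qvel": joint speeds; "tau": joint torques, N m; "position": TCP position; "tcp_rot": TCP orientation; "ft_force": force on the tool from outside, world axes, zero at the start; "wrist_torque": the same for the moment, N m; "width": finger opening in m.
Only numpy, scipy, OpenCV 4.12 (cv2) and the standard library are available. Lean on these libraries where they do the work, as an engineer would, in place of code of your own. Each camera call takes 0.05 s, during which the arm holds its last target.

### The job

Blank off the cooling-water riser: set the blanking plug in the upturned cam-and-groove coupler and push it down by feel, without forcing it, until it stops fully home on its seal. Only then swing the two cam arms down together, keeping them level with each other and not forcing them, until both lie fully home against the coupler. Let go of everything and leave the other things on the bench where they are.

Things in the scene. Friction and masses are not known exactly. Their poses are not given: they have to be found in the camera images.
- riser: the fixed riser: grey foot plate 130 x 110 mm on levelling studs 0 to 14 mm over the bench, upright steel pipe, brass stop valve low on its +x side, on top an upturned 3/4 inch aluminium cam-and-groove coupler with two steel cam arms. Origin under the foot plate; z up; y along the line through the arms. The fingers may push on it with 60 N at most (both together)
- mouth (a point): centre of the coupler's open mouth at its rim, 150 mm above the riser's origin, axes as the riser's (left arm at +y, right arm at -y). Rim 44 mm across, bore 34 mm, with a 3 mm deep lead-in widening to 39 mm at the rim. Inside lies a black rubber seal ring, its free top 23 mm below the rim. The plug may be pushed in with 30 N at most
- plug_web (a point): the blanking plug (steel, about 0.18 kg, loose, upright on the bench): middle of the web, the upright rib on top by which it is held, 40.5 mm above the plug's foot. Web 34 mm long along x, 10 mm thick along y, 12.5 mm high (33.5 to 46 mm above the foot), standing on a flange 42 mm across, 4 mm thick, its underside 29.5 mm above the foot
- plug_tip (a point): centre of the plug's flat foot. Shank 32 mm round, chamfered 2 mm at the foot, cam groove 8 to 17 mm above it. The foot meets the seal 23 mm below the rim; the seal then yields stiffly (5 rising to 12 N) for 5 mm to a hard stop: home is 28 mm below the rim, flange 1.5 mm above it. Let go, the plug springs back 0.5 to 1.3 mm and stays; the cams take it down again, but jam on it if it is higher
- cam_left (a joint): angle of the cam arm on the +y side, rad: 0 = straight out level, negative = raised, growing as it swings down, 1.5 = hanging down against the coupler, its stop. It stays where it is left (friction 0.06 N m). Over the seated plug the cam bites from about 1.0 and takes about 0.3 N m (10 N at 30 mm from the pin) to go home; pushed only part way it stays short
- cam_right (a joint): the same for the cam arm on the -y side
- cam_left_pin (a point): pivot of the left arm, 24 mm from the coupler's axis, 12 mm below the rim; it turns about the horizontal line along the riser's x. Arm 12 mm wide, 5 mm thick, 58 mm long from the pin (the thin pull ring beyond is only for show). Both arms home measure 53 mm over their outer faces
- cam_right_pin (a point): the same for the right arm
- cam_left_tip (a point): on the upper (outer) face of the left arm near its end, 52 mm from the pin
- cam_right_tip (a point): the same for the right arm
- hose_tail: bystander: brass hose-tail adapter, 35 mm across, 66 mm high, a barbed tail on top instead of a web; loose, standing on the bench; origin under its foot
- meter: bystander: orange multimeter 165 x 85 x 34 mm lying on the bench; origin under its centre
- spanner: bystander: steel spanner 160 mm long lying on the bench along its x
Not all that is in view belongs to the job. Of the things that look like the part that bears plug_web, the larger one is meant. There is more than one size of the riser; the job needs the larger.

How it is judged:
On the way, in this order (a step that is already met when the one before it is completed fails the run):
1. the plug is pushed home on the seal while both arms are still up (z of plug_tip in the frame of mouth below -0.027 m and horizontal distance between plug_tip and mouth below 0.003 m and value of joint each of cam_left, cam_right below 0.5 rad), for 0.05 s.
2. both cam arms are swung home over the seated plug (z of plug_tip in the frame of mouth below -0.027 m and horizontal distance between plug_tip and mouth below 0.003 m and value of joint each of cam_left, cam_right above 1.36 rad), for 0.2 s.
At the end, for the whole second after the job is handed in: The plug's foot is at least 27 mm below the rim (home is 28 mm), centred within 3 mm and upright within 0.06 rad; both cam arms are at 1.36 rad or more (stop at 1.5) and at rest; nothing is held (all of step 2 and angle between plug_tip's own z axis and vertical below 0.06 rad and velocity of joint each of cam_left, cam_right below 0.1 rad/s); the robot touches nothing.
It fails at once if the fingers push on the coupler or its arms with more than 60 N in all (contact force between the fingers and riser above 60 N).
It fails at once if the plug is pushed into the coupler with more than 30 N while it is being seated (arms up) (contact force between plug and riser above 30 N and value of joint each of cam_left, cam_right below 0.8 rad).
It fails at once if one arm is past 0.8 rad while the other is still above 0.3 rad (not swung together) ((value of joint cam_left above 0.8 rad and value of joint cam_right below 0.3 rad) or (value of joint cam_right above 0.8 rad and value of joint cam_left below 0.3 rad)).
It fails at once if a bystander is moved by more than 15 mm (distance of any of hose_tail, meter, spanner from where it was at the start of the episode above 0.015 m).
It also fails if it takes over 61 s, if anything falls off the work surface, if the arm or the gripper's body presses on something with over 40 N, if the wrist force passes 120 N, or if a joint passes its speed limit or range.

## Working session

There is one attempt and no reset: what is moved stays moved. The work goes in short steps, Python scripts to look and compute and a tool call to move; the robot and the scene stay as the last step left them, time stands still between calls to the robot, and variables do not carry over. Pictures are saved under pics/ and viewed, and the job is handed in when it is done.

Besides the shell and the picture viewer there is one more tool, called after "Request:" as name(argument=value, ...), one argument or row to a line, values as JSON. move_arm: Moves the arm, as the interface text tells. Its arguments: {"type":"object","properties":{"motion":{"type":"array","items":{"type":"object","properties":{"dx":{"type":"number"},"dy":{"type":"number"},"dz":{"type":"number"},"wx":{"type":"number"},"wy":{"type":"number"},"wz":{"type":"number"},"grip":{"type":"number"}}}}},"required":["motion"]}

```bash
mkdir -p pics; ls; python3 - <<'E'
from bench import arm
import cv2,numpy as np
print(arm.read_state())
for n in ["scene","top","wrist"]:
    d=arm.get_image(n)
    cv2.imwrite(f"pics/{n}0.png",d["image"][:,:,::-1])
    np.savez(f"{n}0.npz",**d)
    print(n,d["K"].tolist(),d["k1"],np.round(d["extrinsics"],4).tolist())
E
```

```text
pics
{'t': 0.0, 'joints': array([ 1.14836201e+00,  4.91586955e-01,  1.55946473e+00,  1.15915407e-05,
        1.09171710e+00, -1.05623919e-01]), 'qvel': array([ 1.09770241e-03,  6.90521676e-04,  1.23926249e-04, -3.49485173e-05,
        1.87796507e-04, -9.44007477e-04]), 'tau': array([ 1.78020753e-03, -6.18458390e+01, -2.61595309e+01, -3.38986013e-05,
        3.96414907e-03, -2.47121687e-05]), 'position': array([0.19460753, 0.59369152, 0.23870546]), 'tcp_rot': array([-1.58432440e-04,  1.57746189e-01,  9.87479516e-01, -5.66345728e-04]), 'ft_force': array([-0.19055477,  0.83228597, -0.16147445]), 'wrist_torque': array([0.03207318, 0.04367517, 0.00812703]), 'width': 0.08540088981813372}
scene [[561.495145176409, 0.0, 329.2143116243078], [0.0, 561.495145176409, 235.09479124656784], [0.0, 0.0, 1.0]] -0.00043632249628389023 [[-0.6777, 0.4435, -0.5866, 1.3146], [0.7353, 0.3999, -0.5471, 0.6269], [-0.0081, -0.8021, -0.5971, 0.8916], [0.0, 0.0, 0.0, 1.0]]
top [[506.1648229362891, 0.0, 327.49437657036054], [0.0, 506.1648229362891, 241.43832281941266], [0.0, 0.0, 1.0]] -0.06294136253254437 [[0.0074, -0.9858, 0.1678, 0.4129], [-0.9999, -0.005, 0.0146, -0.0884], [-0.0135, -0.1678, -0.9857, 1.0704], [0.0, 0.0, 0.0, 1.0]]
wrist [[351.3288174478998, 0.0, 320.7189465126014], [0.0, 351.3288174478998, 239.84352328782575], [0.0, 0.0, 1.0]] 0.004151512689626282 [[0.3116, 0.9164, 0.2514, 0.1314], [0.9502, -0.3004, -0.0825, 0.6143], [-0.0, 0.2646, -0.9644, 0.3739], [0.0, 0.0, 0.0, 1.0]]
```

View pics/scene0.png

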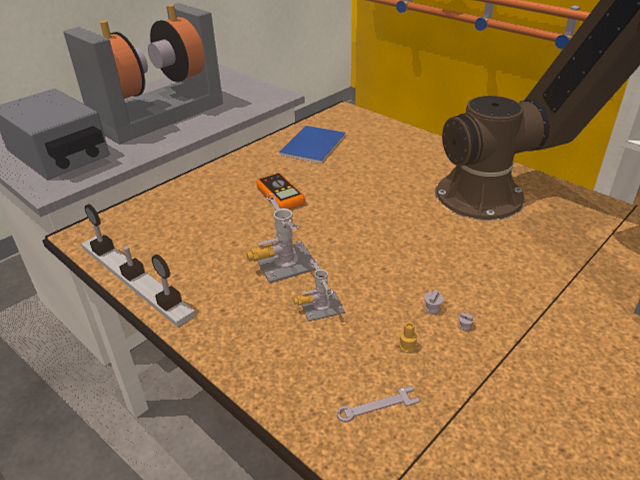

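View pics/top0.png

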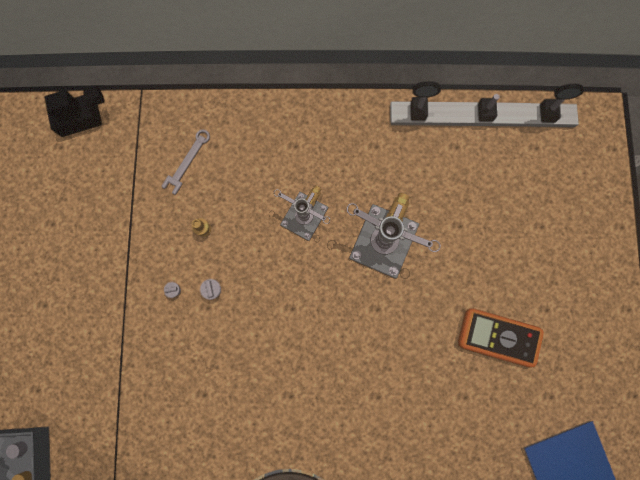

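View pics/wrist0.png

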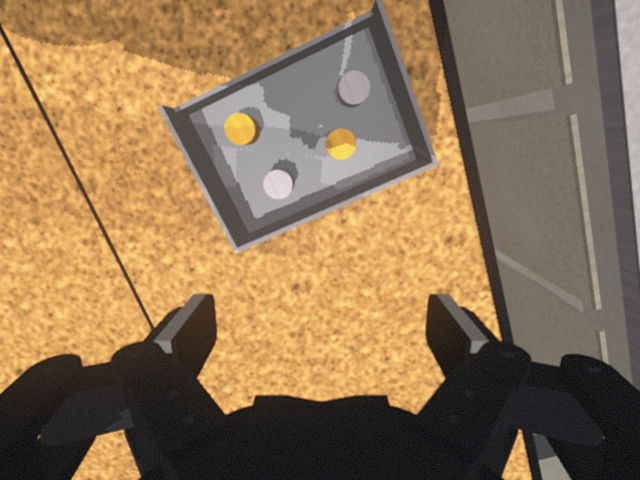

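The top view shows two plugs, at about (210,290) and (172,291), the hose tail at (201,227), a small riser at (302,207) and a large riser at (390,230). The larger plug at (210,290) and the larger riser at (390,230) fit the description. I'll confirm both in crops.

```bash
cat > h.py <<'E'
import numpy as np,cv2
def ray(d,u,v):
    K=d["K"];k=float(d["k1"])
    p=cv2.undistortPoints(np.array([[[u,v]]],float),K,np.array([k,0,0,0,0]))[0,0]
    T=d["extrinsics"]; r=T[:3,:3]@np.array([p[0],p[1],1.])
    return T[:3,3],r
def onz(d,u,v,z):
    o,r=ray(d,u,v); return o+r*(z-o[2])/r[2]
def tri(a,ua,b,ub):
    o1,r1=ray(a,*ua);o2,r2=ray(b,*ub)
    A=np.stack([r1,-r2],1);s=np.linalg.lstsq(A,o2-o1,rcond=None)[0]
    p,q=o1+s[0]*r1,o2+s[1]*r2
    return (p+q)/2,np.linalg.norm(p-q)
def proj(d,P):
    T=d["extrinsics"];R=T[:3,:3].T
    rv=cv2.Rodrigues(R)[0];t=-R@T[:3,3]
    return cv2.projectPoints(np.array([P],float),rv,t,d["K"],np.array([float(d["k1"]),0,0,0,0]))[0][0,0]
def pt(d,u,v):
    o,r=ray(d,u,v); return o+r*d["depth"][int(round(v)),int(round(u))]
def crop(d,c,h,f,fn,w=None):
    w=w or h;u,v=c;im=d["image"][max(0,v-h):v+h,max(0,u-w):u+w,::-1]
    cv2.imwrite(fn,cv2.resize(im,None,fx=f,fy=f,interpolation=cv2.INTER_CUBIC))
E
python3 - <<'E'
from h import *
t=dict(np.load("top0.npz"));s=dict(np.load("scene0.npz"))
crop(t,(390,235),55,6,"pics/c_riser.png",60)
crop(t,(200,260),45,7,"pics/c_plug.png",50)
crop(s,(280,240),50,6,"pics/s_riser.png",60)
crop(s,(440,320),40,7,"pics/s_plug.png",50)
for n,p in dict(plug=(210,290),small=(172,291),hose=(201,227),riser=(390,228),bench=(250,350)).items(): print(n,pt(t,*p).round(3), onz(t,*p,0).round(3))
E
```

```text
plug [0.486 0.165 0.047] [0.489 0.176 0.   ]
small [0.484 0.248 0.032] [0.486 0.258 0.   ]
hose [0.614 0.187 0.055] [0.625 0.202 0.   ]
riser [ 0.603 -0.195  0.111] [ 0.625 -0.207  0.   ]
bench [0.365 0.087 0.001] [0.365 0.087 0.   ]
```

View pics/c_riser.png

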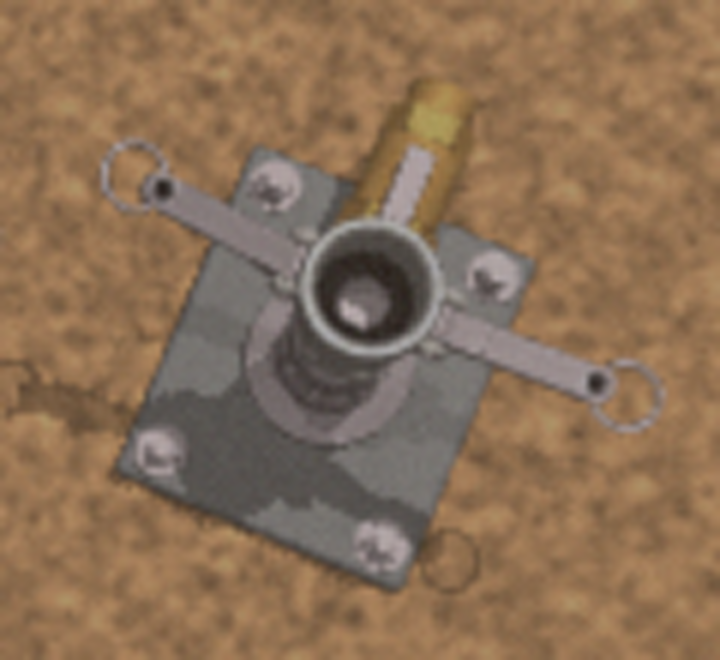

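View pics/c_plug.png

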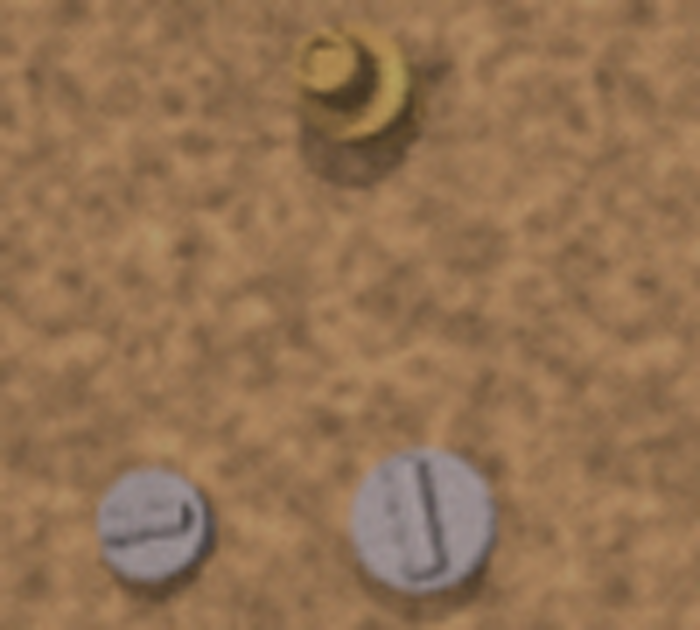

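View pics/s_riser.png

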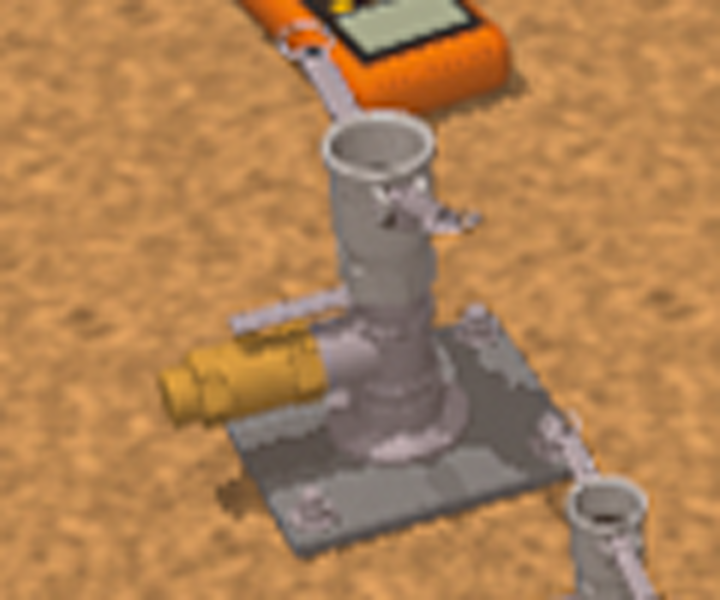

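View pics/s_plug.png

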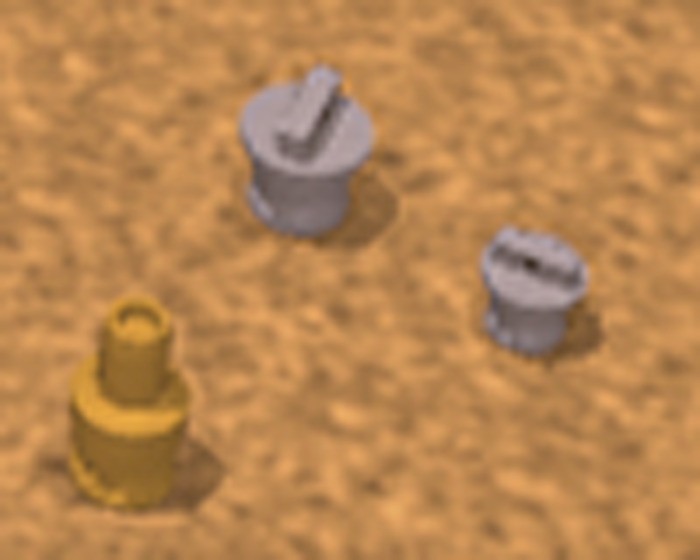

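The crops confirm the larger plug at top-view (210.6,289.3), 42 mm flange with its web, and the larger riser with its mouth at about (391.7,227.8) and its arms raised. Next I work out rough positions and the move to hover over the plug.

```bash
cat >> h.py <<'E'
from scipy.spatial.transform import Rotation as Ro
def tool(st):
    q=np.array(st["tcp_rot"]);return np.array(st["position"]),Ro.from_quat(q[[1,2,3,0]]).as_matrix()
def goto(p,yang,st):
    """shift mm and rotvec deg to reach tool-down pose p with tool y at angle yang(deg, mod 180)"""
    P,R=tool(st);cur=np.degrees(np.arctan2(R[1,1],R[0,1]))
    d=(yang-cur+90)%180-90; y=np.radians(cur+d)
    ty=np.array([np.cos(y),np.sin(y),0]);tz=np.array([0,0,-1.]);tx=np.cross(ty,tz)
    Rt=np.stack([tx,ty,tz],1)
    print("cur y ang",round(cur,2),"-> shift mm",np.round(R.T@(np.array(p)-P)*1000,1),"rot deg",np.round(np.degrees(Ro.from_matrix(R.T@Rt).as_rotvec()),2))
E
python3 - <<'E'
from h import *
from bench import arm
t=dict(np.load("top0.npz"));s=dict(np.load("scene0.npz"))
print("plug flange top",onz(t,210.6,289.3,.0335))
a=onz(t,150+425/7,215+465/7,.04);b=onz(t,150+432/7,215+575/7,.04);print(np.degrees(np.arctan2(*(a-b)[1::-1])))
print("plug web tri",tri(t,(150+420/7,215+517/7),s,(390+312/7,280+110/7)))
print("mouth tri",tri(t,(391.7,227.8),s,(283.2,214.5)))
for n,c,sc in(("L",(162,187),(303,42)),("R",(597,383),(460,220))):
  print(n,tri(t,(330+c[0]/6,180+c[1]/6),s,(220+sc[0]/6,190+sc[1]/6)))
goto([.485,.165,.2],90,arm.read_state())
E
```

```text
plug flange top [0.48810062 0.16698453 0.0335    ]
6.155533752965605
plug web tri (array([0.48717584, 0.16922527, 0.03819087]), np.float64(0.005098431150476392))
mouth tri (array([ 0.59548492, -0.1927734 ,  0.14590351]), np.float64(0.0031549923865234215))
L (array([ 0.62982671, -0.14673686,  0.22545643]), np.float64(0.05712262019946691))
R (array([ 0.55440027, -0.24505312,  0.07510319]), np.float64(0.0775909220198308))
cur y ang 71.85 -> shift mm [-409.5 -316.9   39.1] rot deg [-4.000e-02 -1.000e-02 -1.815e+01]
```

Request:
move_arm(
  motion=[
    {"dx":-410,"dy":-317,"dz":0,"wz":-18},
    {"dx":-410,"dy":-317,"dz":0,"wz":-18},
    {"dx":-410,"dy":-317,"dz":0,"wz":-18},
    {"dx":-410,"dy":-317,"dz":0,"wz":-18},
    {"dx":-410,"dy":-317,"dz":0,"wz":-18},
    {"dx":-410,"dy":-317,"dz":0,"wz":-18},
    {"dx":-410,"dy":-317,"dz":0,"wz":-18},
    {"dx":-410,"dy":-317,"dz":0,"wz":-18},
  ],
)

```text
invalid input at $.motion[0]: expected keys dx, dy, dz, wx, wy, wz, grip
```

```bash
python3 - <<'E'
from h import *
from bench import arm
goto([.485,.165,.2],96,arm.read_state())
E
```

```text
cur y ang 71.85 -> shift mm [-409.5 -316.9   39.1] rot deg [-4.000e-02 -2.000e-02 -2.415e+01]
```

Request:
move_arm(
  motion=[
    {"dx":-410,"dy":-317,"dz":0,"wx":0,"wy":0,"wz":-24,"grip":1},
    {"dx":-410,"dy":-317,"dz":0,"wx":0,"wy":0,"wz":-24,"grip":1},
    {"dx":-410,"dy":-317,"dz":0,"wx":0,"wy":0,"wz":-24,"grip":1},
    {"dx":-410,"dy":-317,"dz":0,"wx":0,"wy":0,"wz":-24,"grip":1},
    {"dx":-410,"dy":-317,"dz":0,"wx":0,"wy":0,"wz":-24,"grip":1},
    {"dx":-410,"dy":-317,"dz":0,"wx":0,"wy":0,"wz":-24,"grip":1},
    {"dx":-410,"dy":-317,"dz":0,"wx":0,"wy":0,"wz":-24,"grip":1},
    {"dx":-410,"dy":-317,"dz":0,"wx":0,"wy":0,"wz":-24,"grip":1},
  ],
)

```text
t: 0.95
position: [0.4187, 0.2628, 0.2394]
tcp_rot: [0.0, -0.051, 0.999, 0.0]
ft_force: [0.4, 1.5, 0.6]
width: 0.0854
```

```bash
python3 - <<'E'
from h import *
from bench import arm
goto([.485,.165,.2],96,arm.read_state())
E
```

```text
cur y ang 95.86 -> shift mm [ -55.9 -104.1   39.4] rot deg [ 0.01  0.01 -0.14]
```

Request:
move_arm(
  motion=[
    {"dx":-56,"dy":-104,"dz":0,"wx":0,"wy":0,"wz":0,"grip":1},
    {"dx":-56,"dy":-104,"dz":0,"wx":0,"wy":0,"wz":0,"grip":1},
    {"dx":-56,"dy":-104,"dz":0,"wx":0,"wy":0,"wz":0,"grip":1},
    {"dx":-56,"dy":-104,"dz":0,"wx":0,"wy":0,"wz":0,"grip":1},
    {"dx":-56,"dy":-104,"dz":0,"wx":0,"wy":0,"wz":0,"grip":1},
  ],
)

```text
t: 1.45
position: [0.484, 0.1669, 0.2391]
tcp_rot: [-0.0, -0.051, 0.999, 0.0]
ft_force: [-0.3, 0.8, -0.4]
width: 0.0854
```

```bash
python3 - <<'E'
from h import *
from bench import arm
d=arm.get_image("wrist");np.savez("w1.npz",**d);cv2.imwrite("pics/w1.png",d["image"][:,:,::-1]);print(arm.read_state()["position"],proj(d,[.488,.167,.0335]))
E
```

```text
[0.48373476 0.16748339 0.23919859] [320.48544667 217.45137053]
```

View pics/w1.png

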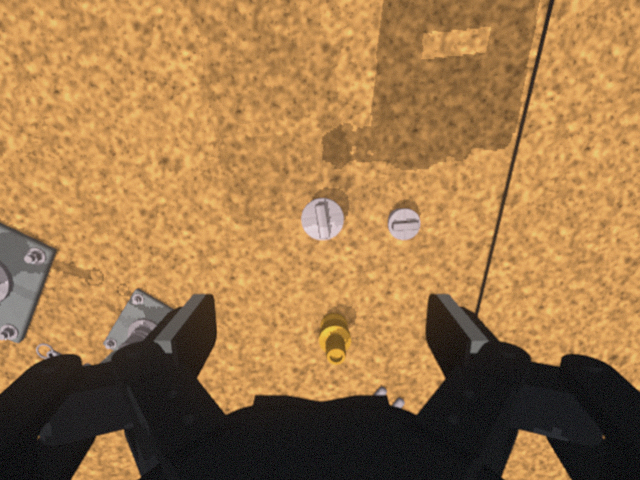

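Request:
move_arm(
  motion=[
    {"dx":0,"dy":0,"dz":50,"wx":0,"wy":0,"wz":0,"grip":1},
    {"dx":0,"dy":0,"dz":90,"wx":0,"wy":0,"wz":0,"grip":1},
    {"dx":0,"dy":0,"dz":90,"wx":0,"wy":0,"wz":0,"grip":1},
    {"dx":0,"dy":0,"dz":90,"wx":0,"wy":0,"wz":0,"grip":1},
  ],
)

```text
t: 1.9
position: [0.4841, 0.1679, 0.15]
tcp_rot: [-0.0, -0.052, 0.999, -0.0]
ft_force: [0.3, -0.0, 0.1]
width: 0.0852
```

```bash
python3 - <<'E'
from h import *
from bench import arm
d=arm.get_image("wrist");np.savez("w2.npz",**d);cv2.imwrite("pics/w2.png",d["image"][:,:,::-1]);print(arm.read_state()["position"],proj(d,[.488,.167,.0335]))
E
```

```text
[0.48467569 0.1677907  0.15084335] [319.33743705 241.53797108]
```

View pics/w2.png

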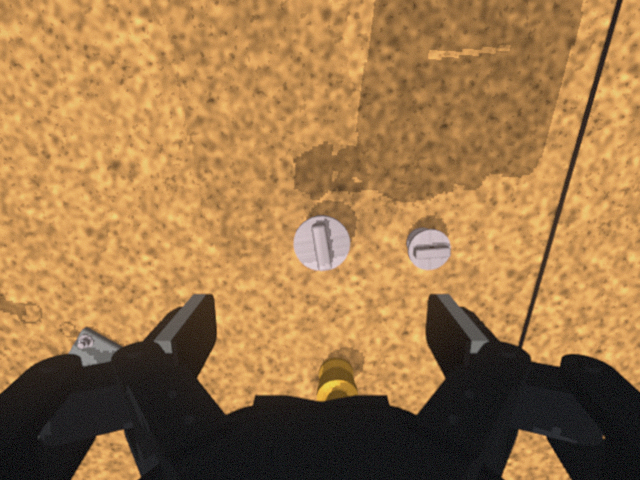

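```bash
python3 - <<'E'
from h import *
out=[]
for n,c in(("w1",(322,219)),("w2",(321,243))):
    d=dict(np.load(n+".npz"));im=d["image"];hsv=cv2.cvtColor(im,cv2.COLOR_RGB2HSV)
    m=((hsv[...,1]<60)&(hsv[...,2]>60)).astype(np.uint8)
    m[:, :c[0]-45]=0;m[:,c[0]+45:]=0;m[:c[1]-40]=0;m[c[1]+40:]=0
    m=cv2.morphologyEx(m,cv2.MORPH_CLOSE,np.ones((5,5)))
    cs,_=cv2.findContours(m,cv2.RETR_EXTERNAL,cv2.CHAIN_APPROX_NONE);k=max(cs,key=cv2.contourArea)
    e=cv2.fitEllipse(cv2.convexHull(k));print(n,e); crop(d,c,40,10,f"pics/{n}c.png")
    out.append((d,e[0]))
    print(onz(d,*e[0],.0325))
    o,r=ray(d,*e[0]); print("diam mm",(.5*(e[1][0]+e[1][1]))/351.3*np.linalg.norm([0,0,1])*(o[2]-.0325)/(-r[2])*1000)
print(tri(out[0][0],out[0][1],out[1][0],out[1][1]))
E
```

```text
w1 ((322.0803527832031, 218.51165771484375), (41.76302719116211, 42.198265075683594), 75.44666290283203)
[0.4891129  0.16870345 0.0325    ]
diam mm 41.65470884574814
w2 ((321.36724853515625, 242.66708374023438), (54.859004974365234, 56.03721618652344), 85.97965240478516)
[0.48899309 0.16862385 0.0325    ]
diam mm 41.43716786747931
(array([0.48947572, 0.16871366, 0.03077237]), np.float64(6.972124475589221e-05))
```

View pics/w2c.png

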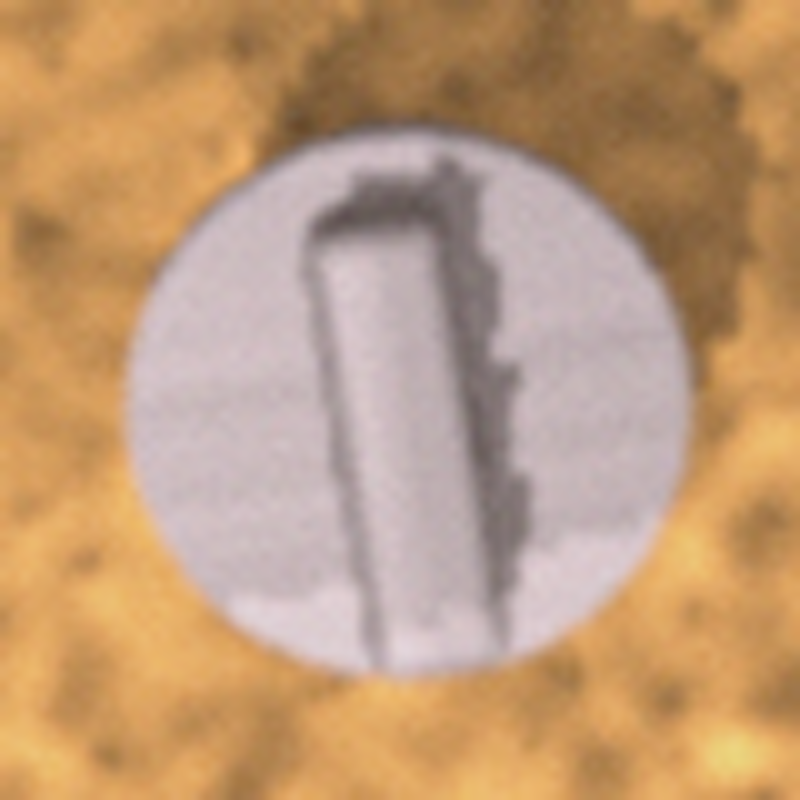

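View pics/w1c.png

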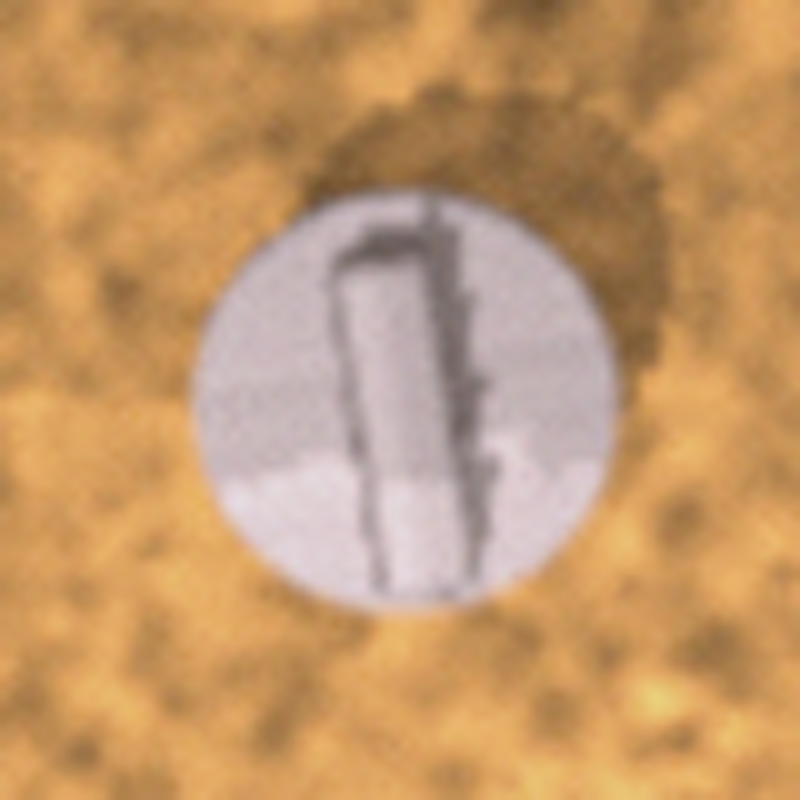

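```bash
python3 - <<'E'
from h import *
from bench import arm
a=dict(np.load("w1.npz"));b=dict(np.load("w2.npz"))
pa=[(282+37.6,179+26.4),(282+42.5,179+59)];pb=[(281+37.5,203+23.7),(281+44,203+65.5)]
P=[]
for u,v in zip(pa,pb):
    print(tri(a,u,b,v)); P.append(onz(b,*v,.046))
P=np.array(P);print(P,P.mean(0),np.linalg.norm(P[0]-P[1]))
d=P[1]-P[0];ang=np.degrees(np.arctan2(d[1],d[0]));print("web ang",ang)
goto([*( .5*P.mean(0)[:2]+.5*np.array([.4891,.1687])),.0435],ang+90,arm.read_state())
E
```

```text
(array([0.4742279 , 0.16489227, 0.04453447]), np.float64(0.00026582618399672106))
(array([0.50785318, 0.17318261, 0.03592636]), np.float64(0.00029633879306430113))
[[0.47387836 0.16499787 0.046     ]
 [0.5042041  0.17281396 0.046     ]] [0.48904123 0.16890592 0.046     ] 0.031316801613036946
web ang 14.45273912951392
cur y ang 95.92 -> shift mm [ -4.3   0.5 107.4] rot deg [ 0.01  0.09 -8.53]
```

Request:
move_arm(
  motion=[
    {"dx":-4,"dy":0.5,"dz":30,"wx":0,"wy":0,"wz":-8.5,"grip":0.45},
    {"dx":-4,"dy":0.5,"dz":60,"wx":0,"wy":0,"wz":-8.5,"grip":0.45},
    {"dx":-4,"dy":0.5,"dz":80,"wx":0,"wy":0,"wz":-8.5,"grip":0.45},
    {"dx":-4,"dy":0.5,"dz":95,"wx":0,"wy":0,"wz":-8.5,"grip":0.45},
    {"dx":-4,"dy":0.5,"dz":103,"wx":0,"wy":0,"wz":-8.5,"grip":0.45},
    {"dx":-4,"dy":0.5,"dz":106,"wx":0,"wy":0,"wz":-8.5,"grip":0.45},
    {"dx":-4,"dy":0.5,"dz":106,"wx":0,"wy":0,"wz":-8.5,"grip":0.45},
  ],
)

```text
t: 2.65
position: [0.4888, 0.1681, 0.0442]
tcp_rot: [0.001, -0.125, 0.992, 0.0]
ft_force: [-0.6, -0.1, 0.4]
width: 0.039
```

```bash
python3 - <<'E'
from h import *
from bench import arm
s=arm.read_state();goto([.489,.1688,.0435],104.45,s);print(s["ft_force"],s["width"])
d=arm.get_image("wrist");cv2.imwrite("pics/w3.png",d["image"][:,:,::-1])
E
```

```text
cur y ang 104.36 -> shift mm [-0.4  0.7  0.7] rot deg [ 0.    0.09 -0.09]
[-0.57223332 -0.09538555  0.35460625] 0.038951191006695834
```

View pics/w3.png

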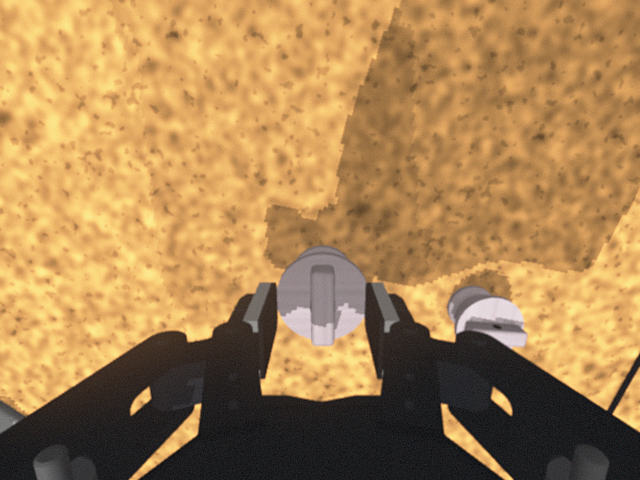

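The web stands upright and centred between the pads at (322,305), so I close on it.

Request:
move_arm(
  motion=[
    {"dx":0,"dy":0.7,"dz":0.5,"wx":0,"wy":0,"wz":0,"grip":0.2},
    {"dx":0,"dy":0.7,"dz":0.5,"wx":0,"wy":0,"wz":0,"grip":0.05},
    {"dx":0,"dy":0.7,"dz":0.5,"wx":0,"wy":0,"wz":0,"grip":0},
    {"dx":0,"dy":0.7,"dz":0.5,"wx":0,"wy":0,"wz":0,"grip":0},
    {"dx":0,"dy":0.7,"dz":0.5,"wx":0,"wy":0,"wz":0,"grip":0},
    {"dx":0,"dy":0.7,"dz":0.5,"wx":0,"wy":0,"wz":0,"grip":0},
  ],
)

```text
t: 3.3
position: [0.4883, 0.1686, 0.0436]
tcp_rot: [0.001, -0.125, 0.992, 0.0]
ft_force: [-0.5, 0.2, 7.4]
width: 0.008
```

Request:
move_arm(
  motion=[
    {"dx":0,"dy":0,"dz":-10,"wx":0,"wy":0,"wz":0,"grip":0},
    {"dx":0,"dy":0,"dz":-40,"wx":0,"wy":0,"wz":0,"grip":0},
    {"dx":0,"dy":0,"dz":-85,"wx":0,"wy":0,"wz":0,"grip":0},
    {"dx":0,"dy":0,"dz":-130,"wx":0,"wy":0,"wz":0,"grip":0},
    {"dx":0,"dy":0,"dz":-175,"wx":0,"wy":0,"wz":0,"grip":0},
    {"dx":0,"dy":0,"dz":-220,"wx":0,"wy":0,"wz":0,"grip":0},
    {"dx":0,"dy":0,"dz":-250,"wx":0,"wy":0,"wz":0,"grip":0},
    {"dx":0,"dy":0,"dz":-250,"wx":0,"wy":0,"wz":0,"grip":0},
  ],
)

```text
t: 4.1
position: [0.4888, 0.1687, 0.2975]
tcp_rot: [0.004, -0.125, 0.992, 0.0]
ft_force: [-0.4, -0.2, -2.1]
width: 0.0079
```

```bash
python3 - <<'E'
from h import *
from bench import arm
s=arm.read_state();print(s["position"],s["ft_force"],s["width"],s["joints"])
d=arm.get_image("wrist");cv2.imwrite("pics/w4.png",d["image"][:,:,::-1])
t=dict(np.load("top0.npz"));c=dict(np.load("scene0.npz"))
for n,c1,sc in(("R",(597,383),(303,42)),("L",(162,187),(460,220))):
  print(n,tri(t,(330+c1[0]/6,180+c1[1]/6),c,(220+sc[0]/6,190+sc[1]/6)))
goto([.6,-.09,.29],66.5,s)
E
```

```text
[0.48875311 0.16867023 0.29745937] [-0.36981091 -0.22313923 -2.05852463] 0.007898078069707505 [ 2.04464489e-01  2.74716786e-01  1.74398495e+00  8.55197460e-05
  1.11543096e+00 -1.61687850e+00]
R (array([ 0.56676639, -0.26373097,  0.14962235]), np.float64(0.0021270098550973723))
L (array([ 0.62181871, -0.12522293,  0.15815261]), np.float64(0.009808963796064923))
cur y ang 104.35 -> shift mm [ -43.6 -278.2    7.9] rot deg [ 0.13  0.42 37.85]
```

View pics/w4.png

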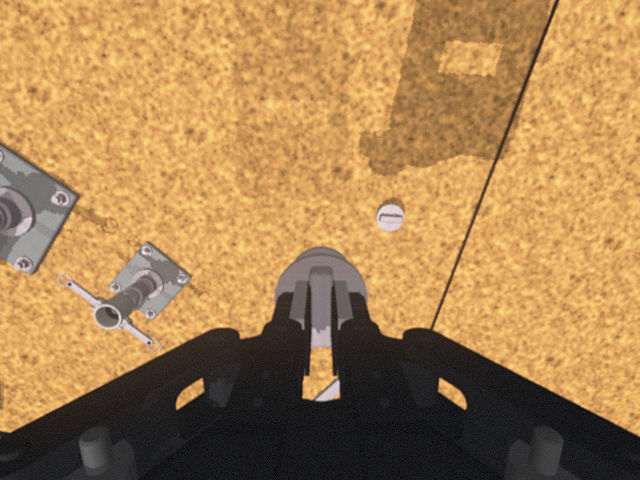

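The plug came up with the gripper. Next I turn the tool so the jaws open across the arms, and move beside the riser to look at the mouth.

```bash
python3 - <<'E'
from h import *
from bench import arm
s=arm.read_state()
P,R=tool(s);print(R.T@(np.array([.566,-.267,.30])-P)*1000)
E
```

```text
[  32.37043618 -441.22783526   -5.24570492]
```

Request:
move_arm(
  motion=[
    {"dx":32,"dy":-441,"dz":-3,"wx":0,"wy":0,"wz":126,"grip":0},
    {"dx":32,"dy":-441,"dz":-3,"wx":0,"wy":0,"wz":126,"grip":0},
    {"dx":32,"dy":-441,"dz":-3,"wx":0,"wy":0,"wz":126,"grip":0},
    {"dx":32,"dy":-441,"dz":-3,"wx":0,"wy":0,"wz":126,"grip":0},
    {"dx":32,"dy":-441,"dz":-3,"wx":0,"wy":0,"wz":126,"grip":0},
    {"dx":32,"dy":-441,"dz":-3,"wx":0,"wy":0,"wz":126,"grip":0},
    {"dx":32,"dy":-441,"dz":-3,"wx":0,"wy":0,"wz":126,"grip":0},
    {"dx":32,"dy":-441,"dz":-3,"wx":0,"wy":0,"wz":126,"grip":0},
  ],
)

```text
t: 4.95
position: [0.5583, -0.2271, 0.2938]
tcp_rot: [-0.001, 0.46, 0.888, 0.0]
ft_force: [0.6, 0.4, -1.4]
width: 0.0081
```

```bash
python3 - <<'E'
from h import *
from bench import arm
s=arm.read_state();goto([.566,-.267,.30],-21.7,s);print(s["joints"])
E
```

```text
cur y ang 35.22 -> shift mm [-37.  -16.7  -6.3] rot deg [-0.14 -0.11 56.92]
[-4.95989195e-01  4.11382790e-01  1.54227351e+00  1.73193022e-04
  1.19088987e+00 -1.11079004e+00]
```

Request:
move_arm(
  motion=[
    {"dx":-37,"dy":-17,"dz":-6,"wx":0,"wy":0,"wz":57,"grip":0},
    {"dx":-37,"dy":-17,"dz":-6,"wx":0,"wy":0,"wz":57,"grip":0},
    {"dx":-37,"dy":-17,"dz":-6,"wx":0,"wy":0,"wz":57,"grip":0},
    {"dx":-37,"dy":-17,"dz":-6,"wx":0,"wy":0,"wz":57,"grip":0},
    {"dx":-37,"dy":-17,"dz":-6,"wx":0,"wy":0,"wz":57,"grip":0},
    {"dx":-37,"dy":-17,"dz":-6,"wx":0,"wy":0,"wz":57,"grip":0},
    {"dx":-37,"dy":-17,"dz":-6,"wx":0,"wy":0,"wz":57,"grip":0},
    {"dx":-37,"dy":-17,"dz":-6,"wx":0,"wy":0,"wz":57,"grip":0},
  ],
)

```text
t: 5.75
position: [0.5661, -0.2649, 0.2998]
tcp_rot: [-0.001, 0.827, 0.563, -0.001]
ft_force: [-0.1, -0.3, -1.8]
width: 0.0085
```

```bash
python3 - <<'E'
from h import *
from bench import arm
s=arm.read_state();print(s["position"],s["joints"])
d=arm.get_image("wrist");np.savez("w5.npz",**d);cv2.imwrite("pics/w5.png",d["image"][:,:,::-1])
print(proj(d,[.5955,-.193,.155]))
E
```

```text
[ 0.56606878 -0.26493204  0.29981666] [-5.43404609e-01  4.40922198e-01  1.47703213e+00  7.82532157e-05
  1.22661477e+00 -1.68465435e-01]
[321.95986647 128.89249694]
```

View pics/w5.png

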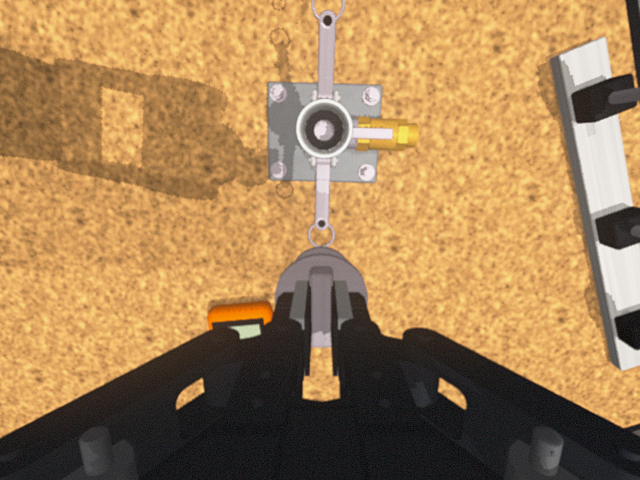

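Request:
move_arm(
  motion=[
    {"dx":-20,"dy":50,"dz":0,"wx":0,"wy":0,"wz":0,"grip":0},
    {"dx":-40,"dy":100,"dz":0,"wx":0,"wy":0,"wz":0,"grip":0},
    {"dx":-40,"dy":100,"dz":0,"wx":0,"wy":0,"wz":0,"grip":0},
    {"dx":-40,"dy":100,"dz":0,"wx":0,"wy":0,"wz":0,"grip":0},
    {"dx":-40,"dy":100,"dz":0,"wx":0,"wy":0,"wz":0,"grip":0},
  ],
)

```text
t: 6.3
position: [0.6444, -0.3382, 0.3008]
tcp_rot: [-0.001, 0.826, 0.564, -0.0]
ft_force: [0.1, -0.4, -2.0]
width: 0.0078
```

```bash
python3 - <<'E'
from h import *
from bench import arm
s=arm.read_state();print(s["position"],s["joints"])
d=arm.get_image("wrist");np.savez("w6.npz",**d);cv2.imwrite("pics/w6.png",d["image"][:,:,::-1])
p=proj(d,[.5955,-.193,.155]);print(p)
crop(d,(int(p[0]),max(int(p[1]),60)),60,5,"pics/w6c.png",75)
d=dict(np.load("w5.npz"));crop(d,(322,128),60,5,"pics/w5c.png",75)
E
```

```text
[ 0.64444887 -0.33822422  0.30078468] [-5.74032728e-01  6.04450673e-01  1.18580862e+00  1.55324204e-04
  1.35305066e+00 -2.02002329e-01]
[186.03181456  71.89236205]
```

View pics/w6c.png

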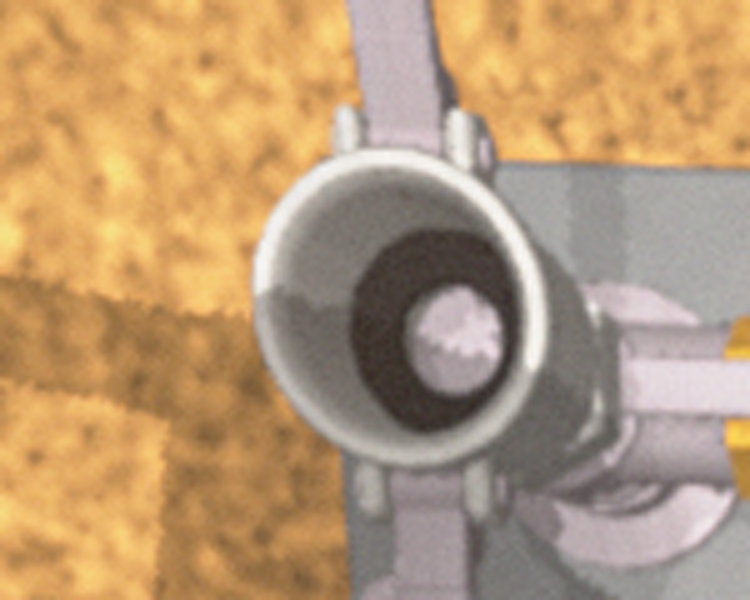

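View pics/w5c.png

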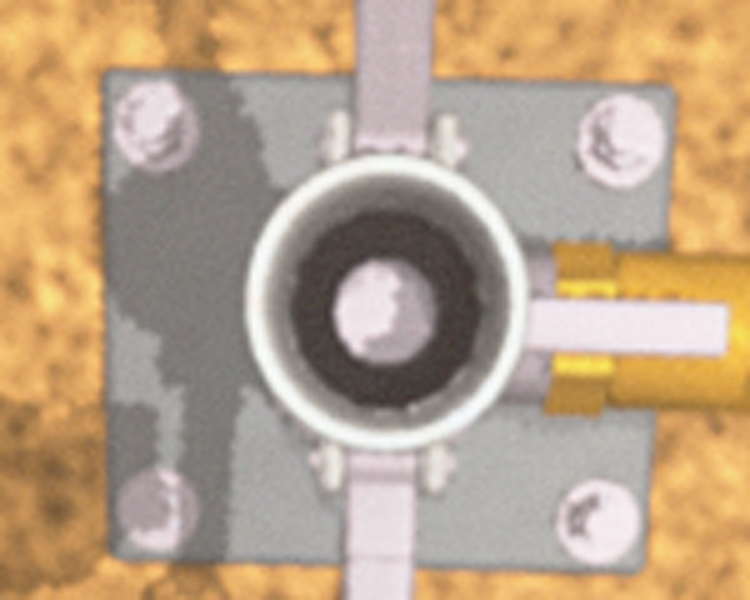

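```bash
python3 - <<'E'
from h import *
a=dict(np.load("w5.npz"));b=dict(np.load("w6.npz"));t=dict(np.load("top0.npz"));s=dict(np.load("scene0.npz"))
A=(324.3,128.4);B=(191.2,72.8)
M,e=tri(a,A,b,B);print("mouth",M,e)
for z in(.150,.155,.16): print(z,onz(a,*A,z)[:2],onz(b,*B,z)[:2],onz(t,391.7,227.8,z)[:2],onz(s,283.2,214.5,z)[:2])
# arm directions in w5: axis line
crop(a,(322,290),55,6,"pics/w5f.png",65)
crop(a,(322,120),119,3,"pics/w5a.png",80)
E
```

```text
mouth [ 0.59735332 -0.1931743   0.14920951] 0.00016819232131310257
0.15 [ 0.5973936  -0.19314097] [ 0.59749514 -0.19346617] [ 0.59573197 -0.19352179] [ 0.59876454 -0.18673668]
0.155 [ 0.59728511 -0.19331932] [ 0.59874955 -0.19491765] [ 0.59473853 -0.19295088] [ 0.60359053 -0.18125143]
0.16 [ 0.59717661 -0.19349767] [ 0.60000395 -0.19636912] [ 0.5937451  -0.19237996] [ 0.60841652 -0.17576617]
```

View pics/w5f.png

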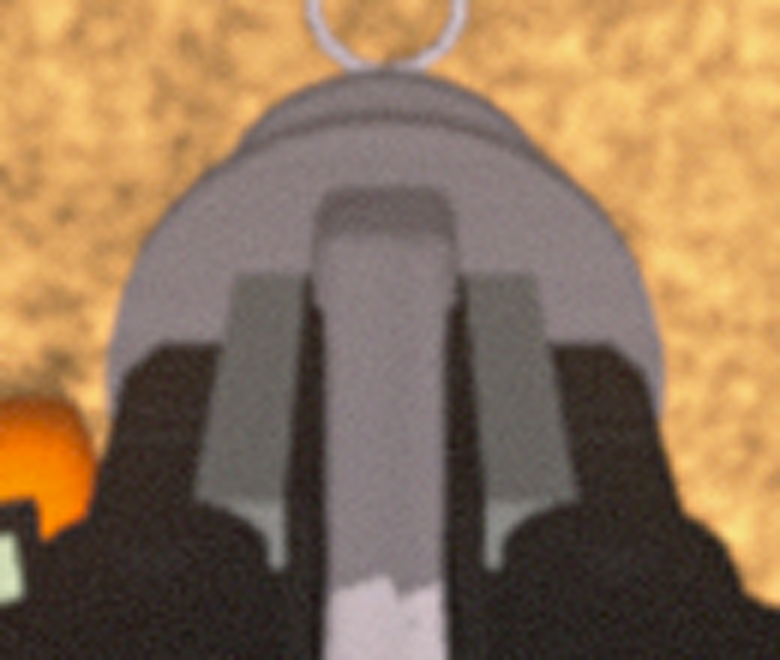

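View pics/w5a.png

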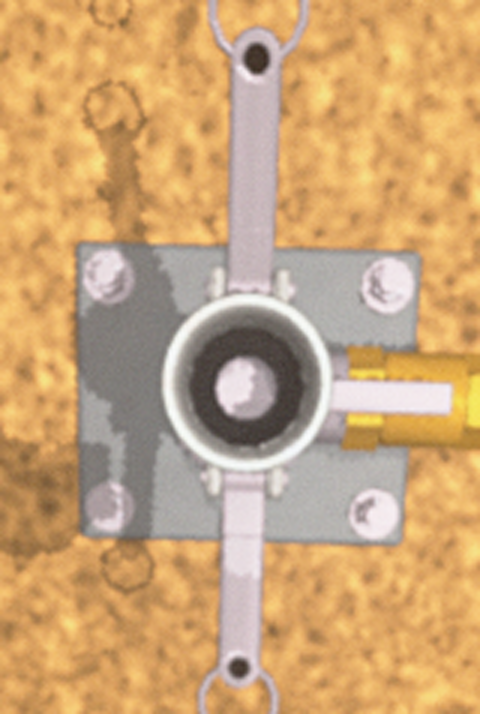

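```bash
python3 - <<'E'
from h import *
from bench import arm
a=dict(np.load("w5.npz"))
P=np.array([.56607,-.26493,.29982]);
q=np.array([-.001,.827,.563,-.001]);q/=np.linalg.norm(q);R=Ro.from_quat(q[[1,2,3,0]]).as_matrix()
print("tooly ang",np.degrees(np.arctan2(R[1,1],R[0,1])))
f=lambda x,y,z:((proj(a,P+R@np.array([x,y,z])/1000)-[257,235])*6).round(0)
print("flange top front",f(21,0,10.1),"under",f(21,0,14.1),"sides",f(0,21,10.1),f(0,-21,10.1),"foot front",f(16,0,43.6),f(14,0,43.6))
print("web front top",f(17,0,-2.4),f(17,5,-2.4),f(17,-5,-2.4),"bot",f(17,0,10.1),"tip",f(11,5,8),f(-11,5,8))
E
```

```text
tooly ang -21.508019288909512
flange top front [376. 109.] under [376.  93.] sides [657. 377.] [ 95. 377.] foot front [377.  50.] [377.  71.]
web front top [375. 222.] [450. 222.] [301. 222.] bot [376. 162.] tip [445. 250.] [442. 524.]
```

```bash
python3 - <<'E'
from h import *
from bench import arm
s=arm.read_state();goto([.5965,-.1922,.30],-23.4,s);goto([.5965,-.1922,.21],-23.4,s)
E
```

```text
cur y ang -21.32 -> shift mm [118.4 -97.7   1.6] rot deg [-0.05 -0.02  2.08]
cur y ang -21.32 -> shift mm [118.4 -97.6  91.6] rot deg [-0.05 -0.02  2.08]
```

Request:
move_arm(
  motion=[
    {"dx":38,"dy":-31,"dz":0,"wx":0,"wy":0,"wz":2,"grip":0},
    {"dx":76,"dy":-63,"dz":0,"wx":0,"wy":0,"wz":2,"grip":0},
    {"dx":118.4,"dy":-97.6,"dz":0,"wx":0,"wy":0,"wz":2,"grip":0},
    {"dx":118.4,"dy":-97.6,"dz":20,"wx":0,"wy":0,"wz":2,"grip":0},
    {"dx":118.4,"dy":-97.6,"dz":50,"wx":0,"wy":0,"wz":2,"grip":0},
    {"dx":118.4,"dy":-97.6,"dz":78,"wx":0,"wy":0,"wz":2,"grip":0},
    {"dx":118.4,"dy":-97.6,"dz":85,"wx":0,"wy":0,"wz":2,"grip":0},
    {"dx":118.4,"dy":-97.6,"dz":85,"wx":0,"wy":0,"wz":2,"grip":0},
  ],
)

```text
t: 7.15
position: [0.5969, -0.1926, 0.2166]
tcp_rot: [-0.0, 0.836, 0.549, -0.0]
ft_force: [0.7, 0.0, -1.9]
width: 0.008
```

```bash
python3 - <<'E'
from h import *
from bench import arm
s=arm.read_state();goto([.5965,-.1922,.21],-23.4,s);print(s["position"],s["ft_force"],s["wrist_torque"])
d=arm.get_image("scene");np.savez("s2.npz",**d);crop(d,(284,205),45,8,"pics/s2c.png",50)
d=arm.get_image("wrist");np.savez("w7.npz",**d);crop(d,(322,270),60,6,"pics/w7c.png",65)
d=arm.get_image("top");np.savez("t7.npz",**d);crop(d,(390,230),45,7,"pics/t7c.png",50)
E
```

```text
cur y ang -23.37 -> shift mm [ 0.2 -0.5  6.6] rot deg [-0.05 -0.01  0.03]
[ 0.5968877  -0.19258074  0.2166313 ] [ 0.6837758   0.00502534 -1.92313095] [-0.00072277 -0.03623483 -0.01285305]
```

View pics/s2c.png

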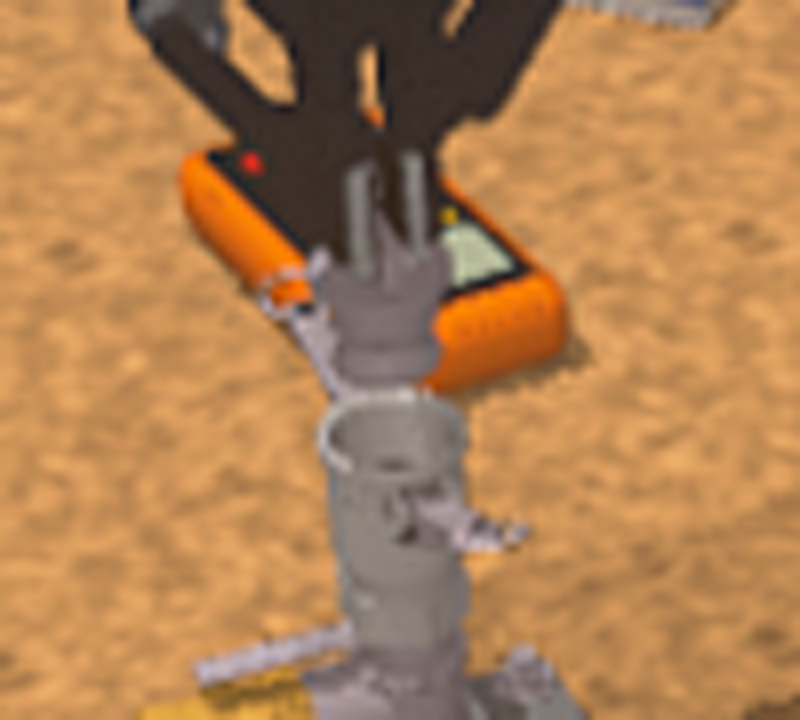

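View pics/w7c.png

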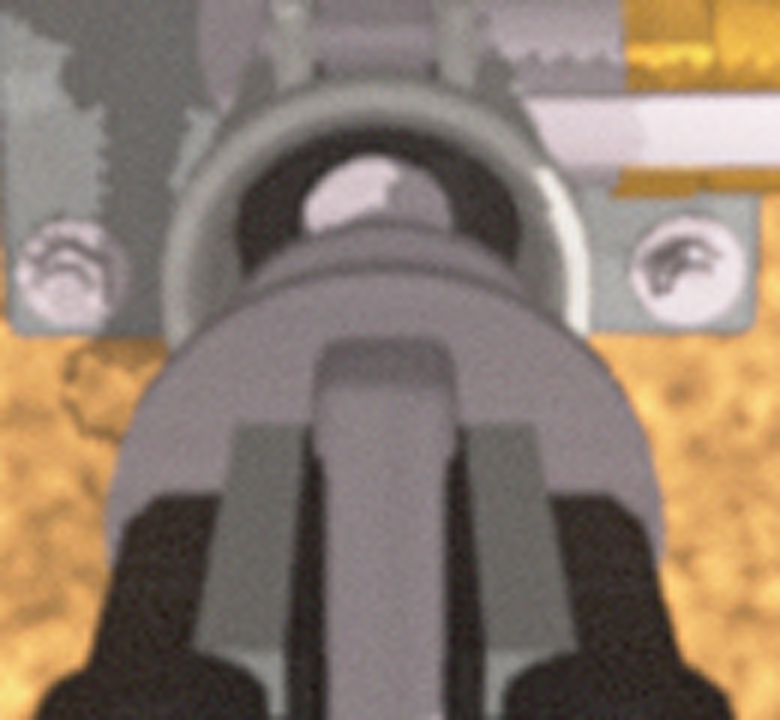

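```bash
python3 - <<'E'
from h import *
a=dict(np.load("w7.npz"))
P=np.array([.59689,-.19258,.21663]);y=np.radians(-23.37)
ty=np.array([np.cos(y),np.sin(y),0]);tz=np.array([0,0,-1.]);R=np.stack([np.cross(ty,tz),ty,tz],1)
f=lambda x,y,z:((proj(a,P+R@np.array([x,y,z])/1000)-[257,210])*6).round(0)
print("rim front",f(22,0,66.6),f(23,0,66.6),f(22,0,64.6),"sides",f(0,22,66.6),f(0,-22,66.6))
print("flange front",f(21,0,10.1),"web top",f(17,0,-2.4),"bot",f(17,0,10.1))
E
```

```text
rim front [370.  73.] [370.  63.] [370.  77.] sides [588. 286.] [153. 286.]
flange front [367. 254.] web top [366. 365.] bot [367. 306.]
```

View pics/t7c.png

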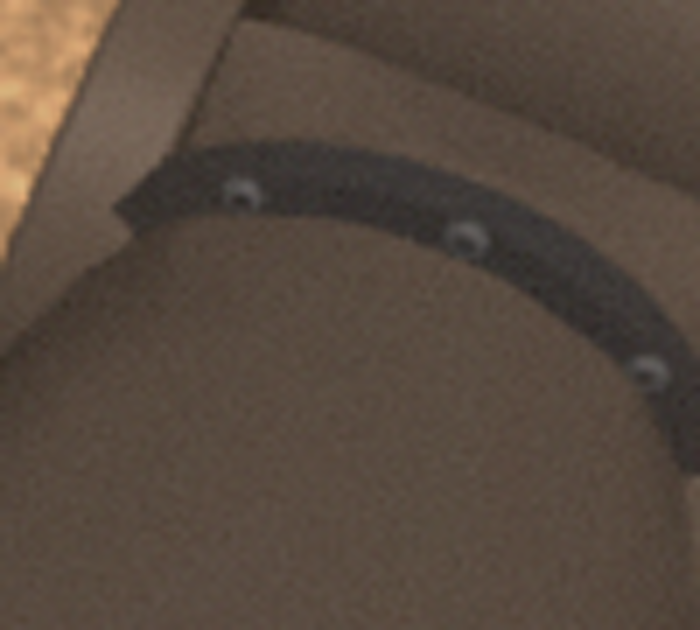

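Request:
move_arm(
  motion=[
    {"dx":0,"dy":-0.6,"dz":10,"wx":0,"wy":0,"wz":0,"grip":0},
    {"dx":0,"dy":-0.6,"dz":18,"wx":0,"wy":0,"wz":0,"grip":0},
    {"dx":0,"dy":-0.6,"dz":20,"wx":0,"wy":0,"wz":0,"grip":0},
    {"dx":0,"dy":-0.6,"dz":22,"wx":0,"wy":0,"wz":0,"grip":0},
    {"dx":0,"dy":-0.6,"dz":23,"wx":0,"wy":0,"wz":0,"grip":0},
    {"dx":0,"dy":-0.6,"dz":23,"wx":0,"wy":0,"wz":0,"grip":0},
  ],
)

```text
t: 7.9
position: [0.5969, -0.1928, 0.1935]
tcp_rot: [-0.0, 0.836, 0.549, 0.0]
ft_force: [0.5, 0.2, -1.8]
width: 0.0082
```

Request:
move_arm(
  motion=[
    {"dx":0,"dy":0,"dz":0.8,"wx":0,"wy":0,"wz":0,"grip":0},
    {"dx":0,"dy":0,"dz":1.6,"wx":0,"wy":0,"wz":0,"grip":0},
    {"dx":0,"dy":0,"dz":2,"wx":0,"wy":0,"wz":0,"grip":0},
  ],
)

```text
t: 8.2
position: [0.5969, -0.1928, 0.1915]
tcp_rot: [0.0, 0.836, 0.549, 0.0]
ft_force: [0.4, 0.0, -1.8]
width: 0.0082
```

Request:
move_arm(
  motion=[
    {"dx":0,"dy":0,"dz":0.8,"wx":0,"wy":0,"wz":0,"grip":0},
    {"dx":0,"dy":0,"dz":1.6,"wx":0,"wy":0,"wz":0,"grip":0},
    {"dx":0,"dy":0,"dz":2,"wx":0,"wy":0,"wz":0,"grip":0},
  ],
)

```text
t: 8.5
position: [0.5968, -0.1928, 0.1894]
tcp_rot: [-0.0, 0.836, 0.549, -0.0]
ft_force: [-0.0, 0.8, -2.9]
width: 0.0077
```

Request:
move_arm(
  motion=[
    {"dx":0,"dy":0,"dz":0.8,"wx":0,"wy":0,"wz":0,"grip":0},
    {"dx":0,"dy":0,"dz":1.6,"wx":0,"wy":0,"wz":0,"grip":0},
    {"dx":0,"dy":0,"dz":2,"wx":0,"wy":0,"wz":0,"grip":0},
  ],
)

```text
t: 8.8
position: [0.5969, -0.1928, 0.1874]
tcp_rot: [-0.0, 0.836, 0.549, 0.0]
ft_force: [0.6, 0.6, -1.6]
width: 0.0077
```

Request:
move_arm(
  motion=[
    {"dx":0,"dy":0,"dz":0.8,"wx":0,"wy":0,"wz":0,"grip":0},
    {"dx":0,"dy":0,"dz":1.6,"wx":0,"wy":0,"wz":0,"grip":0},
    {"dx":0,"dy":0,"dz":2,"wx":0,"wy":0,"wz":0,"grip":0},
  ],
)

```text
t: 9.1
position: [0.5969, -0.1928, 0.1854]
tcp_rot: [-0.0, 0.836, 0.549, 0.0]
ft_force: [0.2, -0.3, -2.5]
width: 0.0083
```

```bash
python3 - <<'E'
from bench import arm
for i in range(3):
  s=arm.read_state();print(s["position"],s["ft_force"],s["wrist_torque"])
E
```

```text
[ 0.59686442 -0.19281476  0.18539112] [ 0.17847846 -0.32871478 -2.45059617] [ 0.01960786 -0.01434168 -0.03330013]
[ 0.59686442 -0.19281476  0.18539112] [ 0.17847846 -0.32871478 -2.45059617] [ 0.01960786 -0.01434168 -0.03330013]
[ 0.59686442 -0.19281476  0.18539112] [ 0.17847846 -0.32871478 -2.45059617] [ 0.01960786 -0.01434168 -0.03330013]
```

Request:
move_arm(
  motion=[
    {"dx":0,"dy":0,"dz":1,"wx":0,"wy":0,"wz":0,"grip":0},
    {"dx":0,"dy":0,"dz":2,"wx":0,"wy":0,"wz":0,"grip":0},
    {"dx":0,"dy":0,"dz":3,"wx":0,"wy":0,"wz":0,"grip":0},
    {"dx":0,"dy":0,"dz":4,"wx":0,"wy":0,"wz":0,"grip":0},
    {"dx":0,"dy":0,"dz":4,"wx":0,"wy":0,"wz":0,"grip":0},
  ],
)

```text
t: 9.6
position: [0.5968, -0.1928, 0.1813]
tcp_rot: [-0.0, 0.836, 0.549, -0.0]
ft_force: [0.6, 0.1, -1.3]
width: 0.0078
```

Request:
move_arm(
  motion=[
    {"dx":0,"dy":0,"dz":1,"wx":0,"wy":0,"wz":0,"grip":0},
    {"dx":0,"dy":0,"dz":2,"wx":0,"wy":0,"wz":0,"grip":0},
    {"dx":0,"dy":0,"dz":3,"wx":0,"wy":0,"wz":0,"grip":0},
    {"dx":0,"dy":0,"dz":4,"wx":0,"wy":0,"wz":0,"grip":0},
    {"dx":0,"dy":0,"dz":4,"wx":0,"wy":0,"wz":0,"grip":0},
  ],
)

```text
t: 10.1
position: [0.5968, -0.1928, 0.1773]
tcp_rot: [-0.0, 0.836, 0.549, -0.0]
ft_force: [0.4, -0.9, -2.2]
width: 0.0082
```

Request:
move_arm(
  motion=[
    {"dx":0,"dy":0,"dz":0.8,"wx":0,"wy":0,"wz":0,"grip":0},
    {"dx":0,"dy":0,"dz":1.6,"wx":0,"wy":0,"wz":0,"grip":0},
    {"dx":0,"dy":0,"dz":2,"wx":0,"wy":0,"wz":0,"grip":0},
  ],
)

```text
t: 10.4
position: [0.5969, -0.1928, 0.1754]
tcp_rot: [-0.0, 0.836, 0.549, 0.0]
ft_force: [-0.0, -0.8, -2.5]
width: 0.0082
```

Request:
move_arm(
  motion=[
    {"dx":0,"dy":0,"dz":0.8,"wx":0,"wy":0,"wz":0,"grip":0},
    {"dx":0,"dy":0,"dz":1.6,"wx":0,"wy":0,"wz":0,"grip":0},
    {"dx":0,"dy":0,"dz":2,"wx":0,"wy":0,"wz":0,"grip":0},
  ],
)

```text
t: 10.7
position: [0.5969, -0.1928, 0.1734]
tcp_rot: [-0.0, 0.836, 0.549, 0.0]
ft_force: [-0.1, 0.9, -2.3]
width: 0.0081
```

Request:
move_arm(
  motion=[
    {"dx":0,"dy":0,"dz":0.5,"wx":0,"wy":0,"wz":0,"grip":0},
    {"dx":0,"dy":0,"dz":1,"wx":0,"wy":0,"wz":0,"grip":0},
    {"dx":0,"dy":0,"dz":1,"wx":0,"wy":0,"wz":0,"grip":0},
  ],
)

```text
t: 11.0
position: [0.5969, -0.1928, 0.1724]
tcp_rot: [-0.0, 0.836, 0.549, -0.0]
ft_force: [0.4, 0.1, -2.3]
width: 0.0082
```

Request:
move_arm(
  motion=[
    {"dx":0,"dy":0,"dz":0.5,"wx":0,"wy":0,"wz":0,"grip":0},
    {"dx":0,"dy":0,"dz":1,"wx":0,"wy":0,"wz":0,"grip":0},
    {"dx":0,"dy":0,"dz":1,"wx":0,"wy":0,"wz":0,"grip":0},
  ],
)

```text
t: 11.3
position: [0.5968, -0.1928, 0.1714]
tcp_rot: [-0.0, 0.836, 0.549, -0.0]
ft_force: [0.1, -0.4, -2.4]
width: 0.0078
```

Request:
move_arm(
  motion=[
    {"dx":0,"dy":0,"dz":0.5,"wx":0,"wy":0,"wz":0,"grip":0},
    {"dx":0,"dy":0,"dz":1,"wx":0,"wy":0,"wz":0,"grip":0},
    {"dx":0,"dy":0,"dz":1,"wx":0,"wy":0,"wz":0,"grip":0},
  ],
)

```text
t: 11.6
position: [0.597, -0.1928, 0.1707]
tcp_rot: [0.0, 0.836, 0.549, 0.0]
ft_force: [-0.2, 0.9, 0.7]
width: 0.0076
```

Request:
move_arm(
  motion=[
    {"dx":0,"dy":0,"dz":0.5,"wx":0,"wy":0,"wz":0,"grip":0},
    {"dx":0,"dy":0,"dz":1,"wx":0,"wy":0,"wz":0,"grip":0},
    {"dx":0,"dy":0,"dz":1,"wx":0,"wy":0,"wz":0,"grip":0},
  ],
)

```text
t: 11.9
position: [0.597, -0.1928, 0.1698]
tcp_rot: [0.0, 0.836, 0.549, 0.0]
ft_force: [-1.5, 0.8, 4.1]
width: 0.0082
```

Request:
move_arm(
  motion=[
    {"dx":0,"dy":0,"dz":0.5,"wx":0,"wy":0,"wz":0,"grip":0},
    {"dx":0,"dy":0,"dz":1,"wx":0,"wy":0,"wz":0,"grip":0},
    {"dx":0,"dy":0,"dz":1,"wx":0,"wy":0,"wz":0,"grip":0},
  ],
)

```text
t: 12.2
position: [0.597, -0.1928, 0.1686]
tcp_rot: [0.0, 0.836, 0.549, 0.0]
ft_force: [-1.8, 1.6, 5.1]
width: 0.0083
```

Request:
move_arm(
  motion=[
    {"dx":0,"dy":0,"dz":0.5,"wx":0,"wy":0,"wz":0,"grip":0},
    {"dx":0,"dy":0,"dz":1,"wx":0,"wy":0,"wz":0,"grip":0},
    {"dx":0,"dy":0,"dz":1,"wx":0,"wy":0,"wz":0,"grip":0},
  ],
)

```text
t: 12.5
position: [0.597, -0.1928, 0.1678]
tcp_rot: [0.0, 0.836, 0.549, 0.0]
ft_force: [-1.5, 0.9, 5.3]
width: 0.0082
```

Request:
move_arm(
  motion=[
    {"dx":0,"dy":0,"dz":0.3,"wx":0,"wy":0,"wz":0,"grip":0},
    {"dx":0,"dy":0,"dz":0.5,"wx":0,"wy":0,"wz":0,"grip":0},
    {"dx":0,"dy":0,"dz":0.5,"wx":0,"wy":0,"wz":0,"grip":0},
  ],
)

```text
t: 12.8
position: [0.597, -0.1928, 0.1674]
tcp_rot: [0.0, 0.836, 0.549, 0.0]
ft_force: [-1.6, 1.0, 6.8]
width: 0.0082
```

Request:
move_arm(
  motion=[
    {"dx":0,"dy":0,"dz":0.3,"wx":0,"wy":0,"wz":0,"grip":0},
    {"dx":0,"dy":0,"dz":0.5,"wx":0,"wy":0,"wz":0,"grip":0},
    {"dx":0,"dy":0,"dz":0.5,"wx":0,"wy":0,"wz":0,"grip":0},
  ],
)

```text
t: 13.1
position: [0.597, -0.1929, 0.167]
tcp_rot: [0.0, 0.836, 0.549, 0.0]
ft_force: [-2.6, 0.2, 8.2]
width: 0.0081
```

Request:
move_arm(
  motion=[
    {"dx":0,"dy":0,"dz":0.3,"wx":0,"wy":0,"wz":0,"grip":0},
    {"dx":0,"dy":0,"dz":0.5,"wx":0,"wy":0,"wz":0,"grip":0},
    {"dx":0,"dy":0,"dz":0.5,"wx":0,"wy":0,"wz":0,"grip":0},
  ],
)

```text
t: 13.4
position: [0.597, -0.1929, 0.1666]
tcp_rot: [0.0, 0.836, 0.549, 0.0]
ft_force: [-2.2, 1.3, 8.3]
width: 0.0079
```

Request:
move_arm(
  motion=[
    {"dx":0,"dy":0,"dz":0.2,"wx":0,"wy":0,"wz":0,"grip":0},
    {"dx":0,"dy":0,"dz":0.4,"wx":0,"wy":0,"wz":0,"grip":0},
    {"dx":0,"dy":0,"dz":0.4,"wx":0,"wy":0,"wz":0,"grip":0},
  ],
)

```text
t: 13.7
position: [0.5971, -0.1929, 0.1663]
tcp_rot: [0.0, 0.836, 0.549, 0.0]
ft_force: [-2.6, 0.9, 9.0]
width: 0.0082
```

Request:
move_arm(
  motion=[
    {"dx":0,"dy":0,"dz":0.2,"wx":0,"wy":0,"wz":0,"grip":0},
    {"dx":0,"dy":0,"dz":0.4,"wx":0,"wy":0,"wz":0,"grip":0},
    {"dx":0,"dy":0,"dz":0.4,"wx":0,"wy":0,"wz":0,"grip":0},
  ],
)

```text
t: 14.0
position: [0.5971, -0.1929, 0.1659]
tcp_rot: [0.0, 0.836, 0.549, 0.0]
ft_force: [-3.2, 1.2, 9.2]
width: 0.0079
```

Request:
move_arm(
  motion=[
    {"dx":0,"dy":0,"dz":0.2,"wx":0,"wy":0,"wz":0,"grip":0},
    {"dx":0,"dy":0,"dz":0.3,"wx":0,"wy":0,"wz":0,"grip":0},
    {"dx":0,"dy":0,"dz":0.3,"wx":0,"wy":0,"wz":0,"grip":0},
  ],
)

```text
t: 14.3
position: [0.5971, -0.1929, 0.1657]
tcp_rot: [0.0, 0.836, 0.549, 0.0]
ft_force: [-3.5, 1.6, 10.6]
width: 0.0082
```

Request:
move_arm(
  motion=[
    {"dx":0,"dy":0,"dz":0.2,"wx":0,"wy":0,"wz":0,"grip":0},
    {"dx":0,"dy":0,"dz":0.3,"wx":0,"wy":0,"wz":0,"grip":0},
    {"dx":0,"dy":0,"dz":0.3,"wx":0,"wy":0,"wz":0,"grip":0},
  ],
)

```text
t: 14.6
position: [0.5971, -0.1929, 0.1657]
tcp_rot: [0.001, 0.836, 0.549, 0.0]
ft_force: [-3.8, 1.4, 12.4]
width: 0.0079
```

Request:
move_arm(
  motion=[
    {"dx":0,"dy":0,"dz":0.2,"wx":0,"wy":0,"wz":0,"grip":0},
    {"dx":0,"dy":0,"dz":0.3,"wx":0,"wy":0,"wz":0,"grip":0},
    {"dx":0,"dy":0,"dz":0.3,"wx":0,"wy":0,"wz":0,"grip":0},
  ],
)

```text
t: 14.9
position: [0.5972, -0.1929, 0.1657]
tcp_rot: [0.001, 0.836, 0.549, 0.0]
ft_force: [-4.9, 1.6, 15.9]
width: 0.0079
```

Request:
move_arm(
  motion=[
    {"dx":0,"dy":0,"dz":0.2,"wx":0,"wy":0,"wz":0,"grip":0},
    {"dx":0,"dy":0,"dz":0.3,"wx":0,"wy":0,"wz":0,"grip":0},
    {"dx":0,"dy":0,"dz":0.3,"wx":0,"wy":0,"wz":0,"grip":0},
  ],
)

```text
t: 15.2
position: [0.5972, -0.1929, 0.1657]
tcp_rot: [0.001, 0.836, 0.549, 0.001]
ft_force: [-4.5, 1.6, 17.3]
width: 0.0078
```

```bash
python3 - <<'E'
from h import *
from bench import arm
s=arm.read_state();print(s["position"],s["ft_force"],s["wrist_torque"])
d=arm.get_image("scene");np.savez("s3.npz",**d);crop(d,(284,205),45,8,"pics/s3c.png",50)
d=arm.get_image("wrist");np.savez("w8.npz",**d);crop(d,(322,270),60,6,"pics/w8c.png",65)
E
```

```text
[ 0.59718233 -0.19293054  0.16569313] [-4.5461897   1.59166038 17.31648968] [0.38591672 0.88359474 0.00965332]
```

View pics/s3c.png

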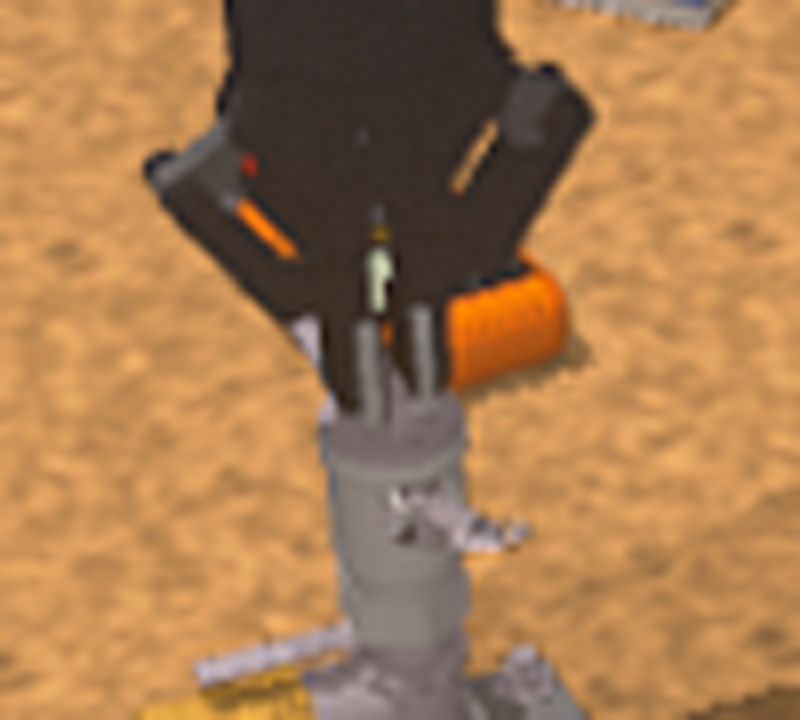

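View pics/w8c.png

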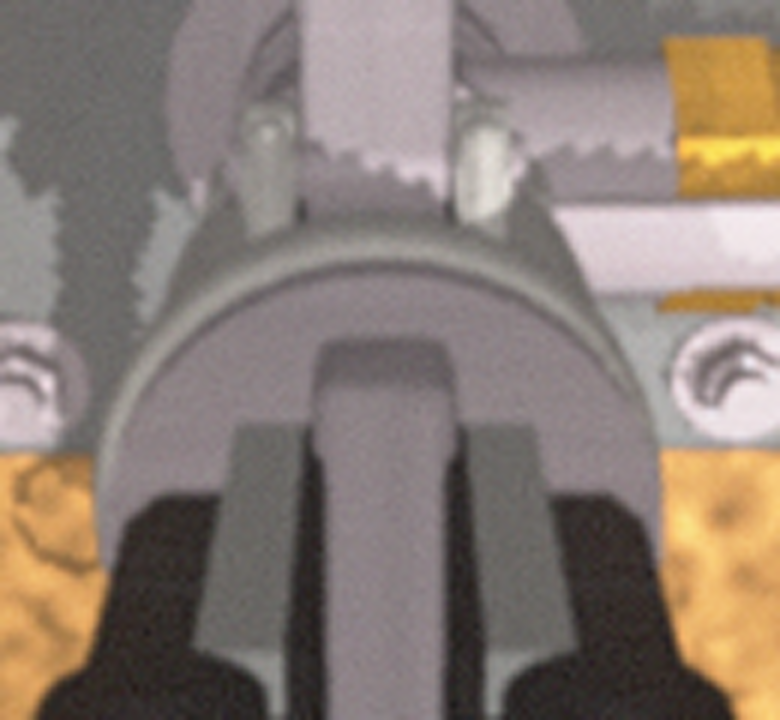

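Hard stop reached: z held at 165.7 mm while the net push rose to about 19 N, and the flange sits just above the rim. I now release and rise.

Request:
move_arm(
  motion=[
    {"dx":0,"dy":0,"dz":-0.5,"wx":0,"wy":0,"wz":0,"grip":0.4},
    {"dx":0,"dy":0,"dz":-0.5,"wx":0,"wy":0,"wz":0,"grip":0.4},
    {"dx":0,"dy":0,"dz":-0.5,"wx":0,"wy":0,"wz":0,"grip":0.4},
    {"dx":0,"dy":0,"dz":-0.5,"wx":0,"wy":0,"wz":0,"grip":0.4},
    {"dx":0,"dy":0,"dz":-10,"wx":0,"wy":0,"wz":0,"grip":0.4},
    {"dx":0,"dy":0,"dz":-40,"wx":0,"wy":0,"wz":0,"grip":0.4},
    {"dx":0,"dy":0,"dz":-80,"wx":0,"wy":0,"wz":0,"grip":0.4},
    {"dx":0,"dy":0,"dz":-120,"wx":0,"wy":0,"wz":0,"grip":0.4},
  ],
)

```text
t: 16.1
position: [0.5967, -0.1927, 0.2858]
tcp_rot: [-0.0, 0.836, 0.549, -0.0]
ft_force: [0.6, -1.3, 1.0]
width: 0.0343
```

```bash
python3 - <<'E'
from h import *
from bench import arm
s=arm.read_state();print(s["position"],s["ft_force"],s["joints"],s["width"])
d=arm.get_image("wrist");np.savez("w9.npz",**d);cv2.imwrite("pics/w9.png",d["image"][:,:,::-1])
d=arm.get_image("scene");np.savez("s4.npz",**d);crop(d,(284,215),45,8,"pics/s4c.png",50)
goto([.5968,-.1927,.29],66.6,s)
E
```

```text
[ 0.59666315 -0.19274132  0.2858045 ] [ 0.55823366 -1.28727724  0.98607674] [-4.17783396e-01  4.53809395e-01  1.49323883e+00  1.02945144e-04
  1.19501205e+00 -9.28434661e-03] 0.034342951690554076
cur y ang -23.41 -> shift mm [ 0.1  0.1 -4.2] rot deg [-3.000e-02  2.000e-02  8.999e+01]
```

View pics/w9.png

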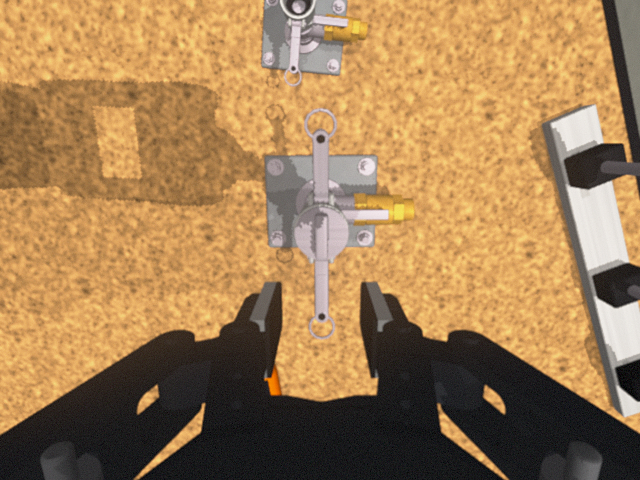

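View pics/s4c.png

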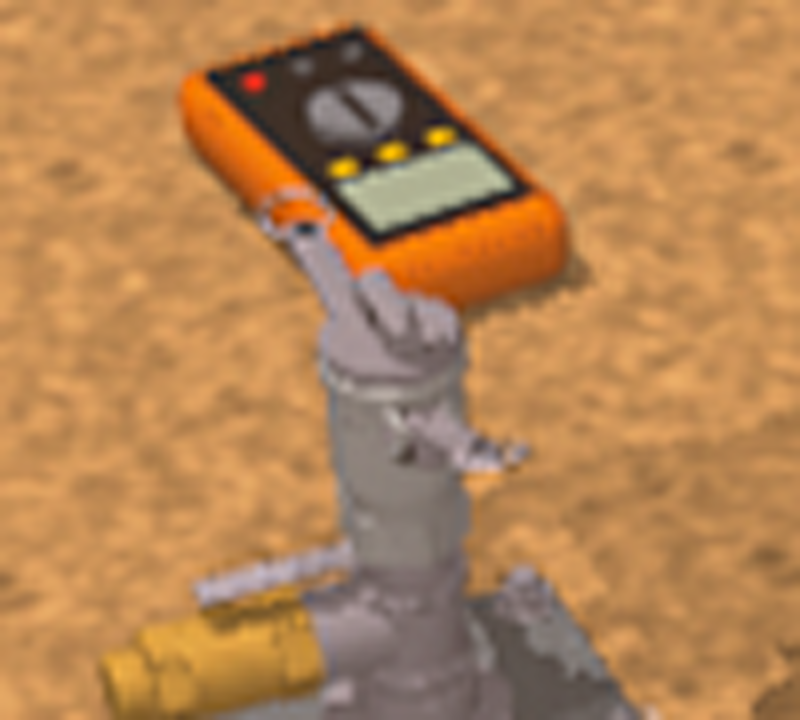

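The plug sits upright and home, and both arms are raised about equally and in line with the image columns. Next I turn 90° so the fingers stand over both arms.

Request:
move_arm(
  motion=[
    {"dx":0,"dy":0,"dz":-4,"wx":0,"wy":0,"wz":90,"grip":1},
    {"dx":0,"dy":0,"dz":-4,"wx":0,"wy":0,"wz":90,"grip":1},
    {"dx":0,"dy":0,"dz":-4,"wx":0,"wy":0,"wz":90,"grip":1},
    {"dx":0,"dy":0,"dz":-4,"wx":0,"wy":0,"wz":90,"grip":1},
    {"dx":0,"dy":0,"dz":-4,"wx":0,"wy":0,"wz":90,"grip":1},
    {"dx":0,"dy":0,"dz":-4,"wx":0,"wy":0,"wz":90,"grip":1},
    {"dx":0,"dy":0,"dz":-4,"wx":0,"wy":0,"wz":90,"grip":1},
    {"dx":0,"dy":0,"dz":-4,"wx":0,"wy":0,"wz":90,"grip":1},
  ],
)

```text
t: 17.0
position: [0.5968, -0.1928, 0.2879]
tcp_rot: [-0.0, 1.0, -0.022, -0.0]
ft_force: [-1.0, 0.3, 0.2]
width: 0.0855
```

```bash
python3 - <<'E'
from h import *
from bench import arm
s=arm.read_state();goto([.5967,-.1927,.29],66.6,s)
E
```

```text
cur y ang -92.52 -> shift mm [-0.1 -0.1 -2.1] rot deg [-1.000e-02  1.000e-02  2.088e+01]
```

Request:
move_arm(
  motion=[
    {"dx":0,"dy":0,"dz":20,"wx":0,"wy":0,"wz":7,"grip":1},
    {"dx":0,"dy":0,"dz":50,"wx":0,"wy":0,"wz":14,"grip":1},
    {"dx":0,"dy":0,"dz":80,"wx":0,"wy":0,"wz":20.9,"grip":1},
    {"dx":0,"dy":0,"dz":90,"wx":0,"wy":0,"wz":20.9,"grip":1},
    {"dx":0,"dy":0,"dz":90,"wx":0,"wy":0,"wz":20.9,"grip":1},
  ],
)

```text
t: 17.5
position: [0.5965, -0.1927, 0.197]
tcp_rot: [-0.0, 0.98, -0.198, -0.001]
ft_force: [0.5, -0.2, 0.6]
width: 0.0854
```

```bash
python3 - <<'E'
from h import *
from bench import arm
s=arm.read_state();goto([.5967,-.1927,.16],66.6,s);print(s["position"],s["ft_force"])
d=arm.get_image("wrist");np.savez("w10.npz",**d);cv2.imwrite("pics/w10.png",d["image"][:,:,::-1])
d=arm.get_image("scene");np.savez("s5.npz",**d);crop(d,(284,205),60,6,"pics/s5c.png",65)
E
```

```text
cur y ang -112.86 -> shift mm [ 0.2 -0.1 37. ] rot deg [-0.01  0.14  0.54]
[ 0.59654257 -0.19270177  0.19703428] [ 0.51214143 -0.21382969  0.60545523]
```

View pics/w10.png

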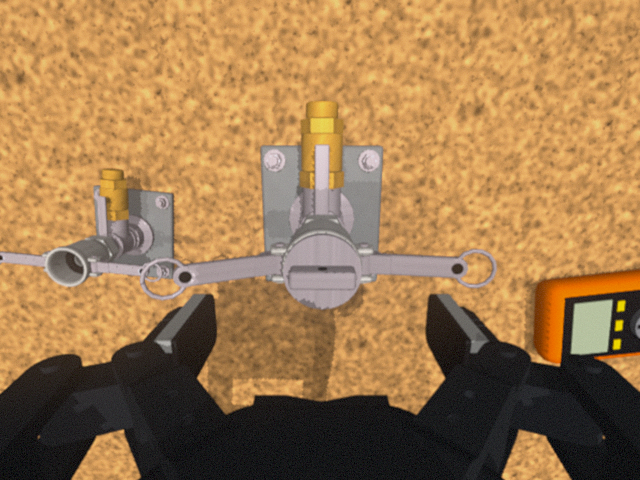

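View pics/s5c.png

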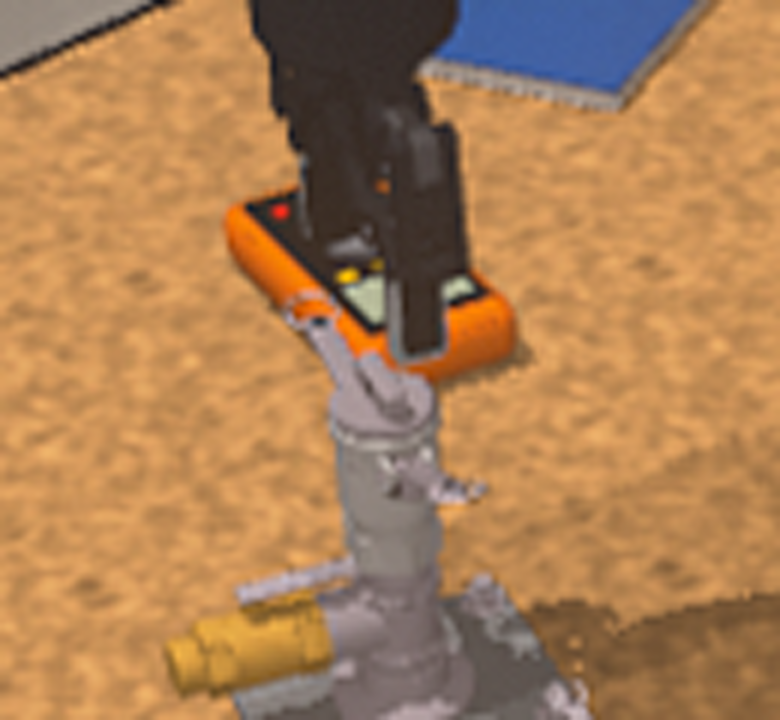

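```bash
python3 - <<'E'
from h import *
d=dict(np.load("w10.npz"))
M=np.array([.5967,-.1927,0]);a=np.radians(66.6);y=np.array([np.cos(a),np.sin(a),0]);x=np.array([y[1],-y[0],0])
def rel(P): q=P-M;return (np.array([q@x,q@y,P[2]])*1000).round(1)
for n,p in dict(smallmouth=(68,265),ringR=(160,268),Ltip=(185,276),Rtip=(457,268)).items():
    print(n,rel(pt(d,*p)),[rel(onz(d,*p,z)) for z in(.1,.12,.15)])
t=dict(np.load("top0.npz"))
print("small mouth top", [rel(onz(t,302,206,z)) for z in(.08,.1,.12)],rel(pt(t,296,206)))
print("small right arm tip top", [rel(onz(t,323,219,z)) for z in(.08,.1,.12)])
E
```

```text
smallmouth [-21.8 187.1  85.6] [array([-16.6, 176.2, 100. ]), array([ -9.3, 161. , 120. ]), array([  1.5, 138.3, 150. ])]
ringR [-20.4 115.3  93.9] [array([-18.2, 112.4, 100. ]), array([-10.8, 102.7, 120. ]), array([  0.3,  88.2, 150. ])]
Ltip [  0.4  70.  162. ] [array([-24. ,  95.4, 100. ]), array([-16.1,  87.2, 120. ]), array([ -4.3,  74.9, 150. ])]
Rtip [  1.3 -75.5 148.5] [array([-16.2, -95.5, 100. ]), array([ -9. , -87.3, 120. ]), array([  1.9, -74.9, 150. ])]
small mouth top [array([-15.7, 179.3,  80. ]), array([-19.7, 176.1, 100. ]), array([-23.6, 172.9, 120. ])] [-21.5 189.5  84.7]
small right arm tip top [array([-23.2, 129.7,  80. ]), array([-27. , 127.6, 100. ]), array([-30.8, 125.4, 120. ])]
```

Request:
move_arm(
  motion=[
    {"dx":0,"dy":0,"dz":20,"wx":0,"wy":0,"wz":0.5,"grip":1},
    {"dx":0,"dy":0,"dz":38,"wx":0,"wy":0,"wz":0.5,"grip":1},
    {"dx":0,"dy":0,"dz":44,"wx":0,"wy":0,"wz":0.5,"grip":1},
    {"dx":0,"dy":0,"dz":47,"wx":0,"wy":0,"wz":0.5,"grip":1},
    {"dx":0,"dy":0,"dz":50,"wx":0,"wy":0,"wz":0.5,"grip":1},
    {"dx":0,"dy":0,"dz":53,"wx":0,"wy":0,"wz":0.5,"grip":1},
    {"dx":0,"dy":0,"dz":53,"wx":0,"wy":0,"wz":0.5,"grip":1},
  ],
)

```text
t: 18.3
position: [0.5973, -0.1929, 0.1455]
tcp_rot: [0.0, 0.979, -0.204, 0.001]
ft_force: [0.8, 0.6, 1.3]
width: 0.0855
```

Request:
move_arm(
  motion=[
    {"dx":0,"dy":0,"dz":2,"wx":0,"wy":0,"wz":0,"grip":1},
    {"dx":0,"dy":0,"dz":4,"wx":0,"wy":0,"wz":0,"grip":1},
    {"dx":0,"dy":0,"dz":6,"wx":0,"wy":0,"wz":0,"grip":1},
    {"dx":0,"dy":0,"dz":6,"wx":0,"wy":0,"wz":0,"grip":1},
  ],
)

```text
t: 18.7
position: [0.597, -0.1928, 0.1389]
tcp_rot: [-0.0, 0.979, -0.204, 0.0]
ft_force: [1.7, 1.3, 2.4]
width: 0.0854
```

```bash
python3 - <<'E'
from h import *
from bench import arm
s=arm.read_state();print(s["position"],s["ft_force"],s["wrist_torque"])
d=arm.get_image("wrist");np.savez("w11.npz",**d);cv2.imwrite("pics/w11.png",d["image"][:,:,::-1])
d=arm.get_image("scene");np.savez("s6.npz",**d);crop(d,(284,215),50,6,"pics/s6c.png",65)
E
```

```text
[ 0.59699531 -0.19281131  0.13887432] [1.74255138 1.26170199 2.38821725] [ 0.18218254 -0.24576845  0.00418438]
```

View pics/w11.png

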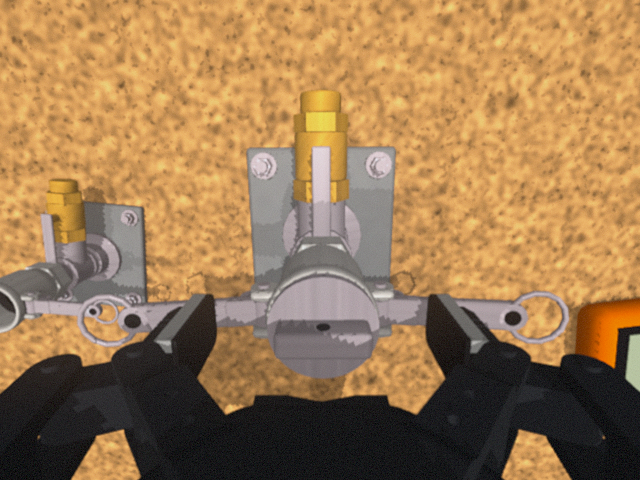

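View pics/s6c.png

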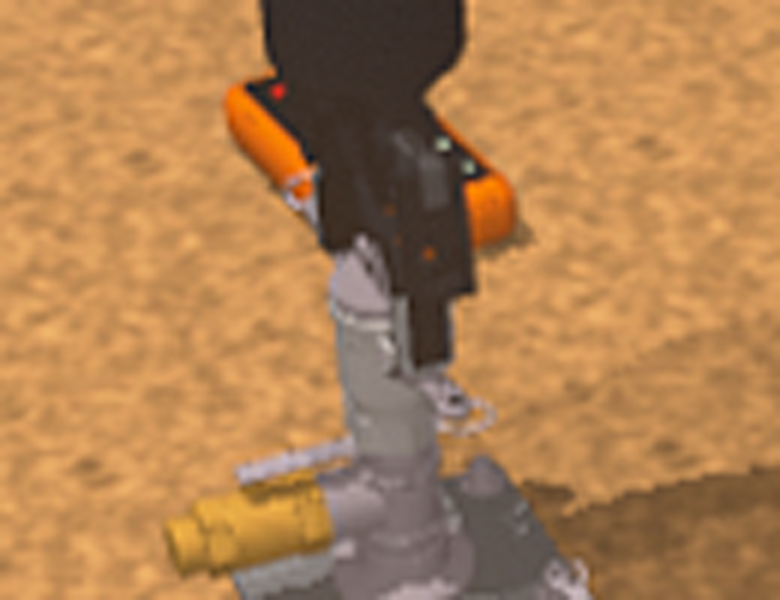

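Both arms have been picked up by the fingers and now lie level with each other, tips at (133,321) and (512,318), 189 px each side of the centre. I continue down gently.

Request:
move_arm(
  motion=[
    {"dx":0,"dy":0,"dz":2.5,"wx":0,"wy":0,"wz":0,"grip":1},
    {"dx":0,"dy":0,"dz":5,"wx":0,"wy":0,"wz":0,"grip":1},
    {"dx":0,"dy":0,"dz":7.5,"wx":0,"wy":0,"wz":0,"grip":1},
    {"dx":0,"dy":0,"dz":10,"wx":0,"wy":0,"wz":0,"grip":1},
    {"dx":0,"dy":0,"dz":10,"wx":0,"wy":0,"wz":0,"grip":1},
  ],
)

```text
t: 19.3
position: [0.5969, -0.1931, 0.1293]
tcp_rot: [0.0, 0.979, -0.204, 0.0]
ft_force: [-0.1, 0.5, 6.7]
width: 0.0854
```

Request:
move_arm(
  motion=[
    {"dx":0,"dy":0,"dz":2.5,"wx":0,"wy":0,"wz":0,"grip":1},
    {"dx":0,"dy":0,"dz":5,"wx":0,"wy":0,"wz":0,"grip":1},
    {"dx":0,"dy":0,"dz":7.5,"wx":0,"wy":0,"wz":0,"grip":1},
    {"dx":0,"dy":0,"dz":10,"wx":0,"wy":0,"wz":0,"grip":1},
    {"dx":0,"dy":0,"dz":10,"wx":0,"wy":0,"wz":0,"grip":1},
  ],
)

```text
t: 19.8
position: [0.5971, -0.1932, 0.1193]
tcp_rot: [0.0, 0.979, -0.204, 0.001]
ft_force: [1.7, -0.2, 5.6]
width: 0.0855
```

```bash
python3 - <<'E'
from h import *
from bench import arm
s=arm.read_state();print(s["position"],s["ft_force"],s["wrist_torque"])
d=arm.get_image("wrist");np.savez("w12.npz",**d);cv2.imwrite("pics/w12.png",d["image"][:,:,::-1])
d=arm.get_image("scene");np.savez("s7.npz",**d);crop(d,(284,215),50,6,"pics/s7c.png",65)
E
```

```text
[ 0.5971117  -0.19322491  0.11930915] [ 1.71388038 -0.1556031   5.64488298] [-0.1476388  -0.20450473  0.01337805]
```

View pics/w12.png

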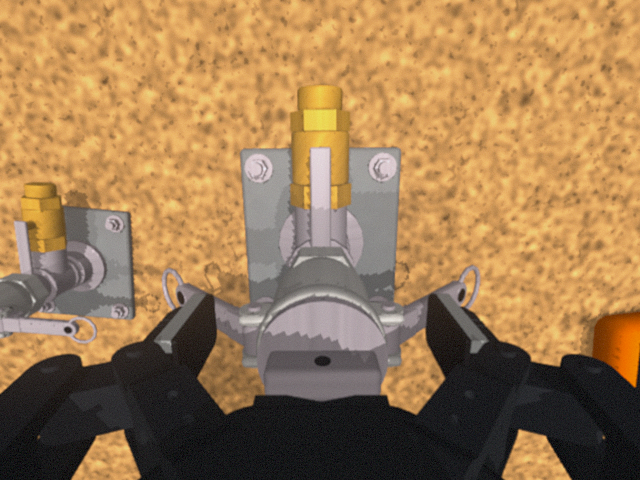

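View pics/s7c.png

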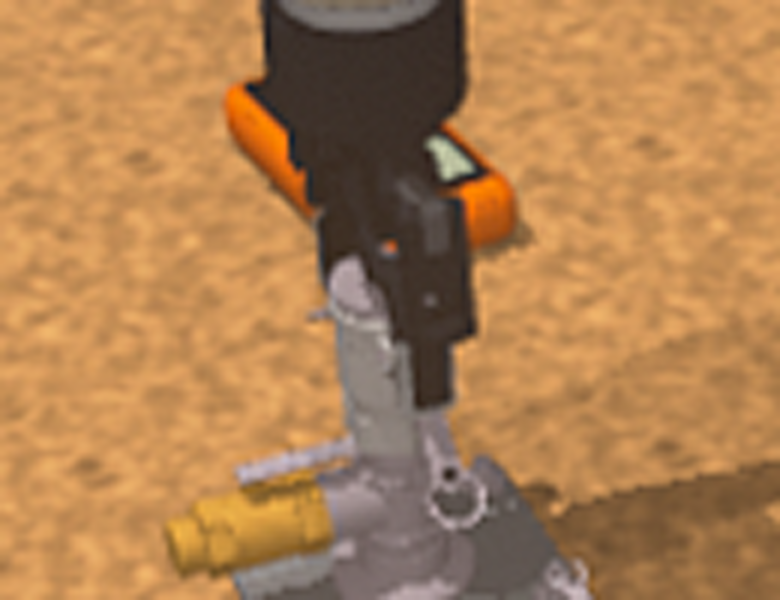

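The arms are still level, tips at (180,296) and (462,294). I go down a little further before squeezing.

Request:
move_arm(
  motion=[
    {"dx":0,"dy":0,"dz":2,"wx":0,"wy":0,"wz":0,"grip":1},
    {"dx":0,"dy":0,"dz":4,"wx":0,"wy":0,"wz":0,"grip":1},
    {"dx":0,"dy":0,"dz":5,"wx":0,"wy":0,"wz":0,"grip":1},
    {"dx":0,"dy":0,"dz":5,"wx":0,"wy":0,"wz":0,"grip":1},
  ],
)

```text
t: 20.3
position: [0.597, -0.1931, 0.1141]
tcp_rot: [0.0, 0.979, -0.204, 0.0]
ft_force: [1.3, 0.1, 4.0]
width: 0.0854
```

Request:
move_arm(
  motion=[
    {"dx":0,"dy":0,"dz":1,"wx":0,"wy":0,"wz":0,"grip":1},
    {"dx":0,"dy":0,"dz":2,"wx":0,"wy":0,"wz":0,"grip":1},
    {"dx":0,"dy":0,"dz":2,"wx":0,"wy":0,"wz":0,"grip":1},
  ],
)

```text
t: 20.6
position: [0.5968, -0.193, 0.112]
tcp_rot: [0.0, 0.979, -0.204, 0.0]
ft_force: [-0.2, -1.1, 3.9]
width: 0.0848
```

Request:
move_arm(
  motion=[
    {"dx":0,"dy":0,"dz":0,"wx":0,"wy":0,"wz":0,"grip":0.97},
    {"dx":0,"dy":0,"dz":0,"wx":0,"wy":0,"wz":0,"grip":0.94},
    {"dx":0,"dy":0,"dz":0,"wx":0,"wy":0,"wz":0,"grip":0.91},
    {"dx":0,"dy":0,"dz":0,"wx":0,"wy":0,"wz":0,"grip":0.9},
  ],
)

```text
t: 21.0
position: [0.5969, -0.1928, 0.112]
tcp_rot: [-0.0, 0.979, -0.204, 0.0]
ft_force: [0.5, -0.2, 5.3]
width: 0.0769
```

```bash
python3 - <<'E'
from h import *
from bench import arm
s=arm.read_state();print(s["position"],s["ft_force"],s["wrist_torque"],s["width"])
d=arm.get_image("wrist");np.savez("w13.npz",**d);cv2.imwrite("pics/w13.png",d["image"][:,:,::-1])
E
```

```text
[ 0.59691625 -0.19284754  0.11204743] [ 0.54469563 -0.20315382  5.32834828] [-0.04918841 -0.08434547 -0.00161988] 0.07692169444238547
```

View pics/w13.png

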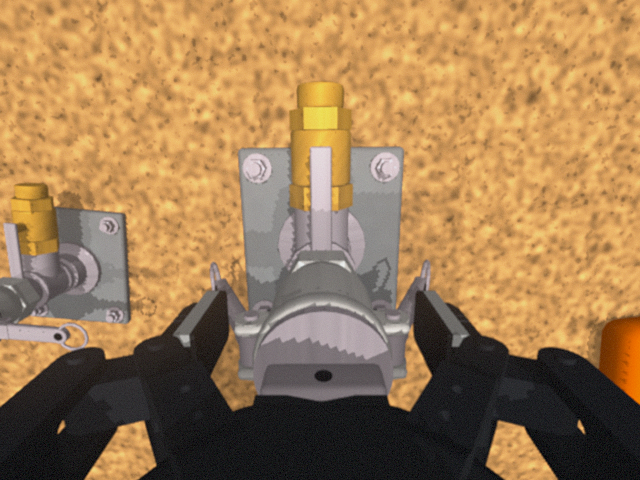

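Request:
move_arm(
  motion=[
    {"dx":0,"dy":0,"dz":0,"wx":0,"wy":0,"wz":0,"grip":0.88},
    {"dx":0,"dy":0,"dz":0,"wx":0,"wy":0,"wz":0,"grip":0.86},
    {"dx":0,"dy":0,"dz":0,"wx":0,"wy":0,"wz":0,"grip":0.84},
    {"dx":0,"dy":0,"dz":0,"wx":0,"wy":0,"wz":0,"grip":0.82},
    {"dx":0,"dy":0,"dz":0,"wx":0,"wy":0,"wz":0,"grip":0.8},
    {"dx":0,"dy":0,"dz":0,"wx":0,"wy":0,"wz":0,"grip":0.8},
  ],
)

```text
t: 21.65
position: [0.5968, -0.1928, 0.1119]
tcp_rot: [-0.0, 0.979, -0.204, -0.0]
ft_force: [-0.0, -0.8, 3.9]
width: 0.0683
```

Request:
move_arm(
  motion=[
    {"dx":0,"dy":0,"dz":0,"wx":0,"wy":0,"wz":0,"grip":0.79},
    {"dx":0,"dy":0,"dz":0,"wx":0,"wy":0,"wz":0,"grip":0.78},
    {"dx":0,"dy":0,"dz":0,"wx":0,"wy":0,"wz":0,"grip":0.77},
    {"dx":0,"dy":0,"dz":0,"wx":0,"wy":0,"wz":0,"grip":0.76},
    {"dx":0,"dy":0,"dz":0,"wx":0,"wy":0,"wz":0,"grip":0.75},
    {"dx":0,"dy":0,"dz":0,"wx":0,"wy":0,"wz":0,"grip":0.75},
  ],
)

```text
t: 22.25
position: [0.5968, -0.1928, 0.1119]
tcp_rot: [-0.0, 0.979, -0.204, -0.0]
ft_force: [-0.4, -0.6, 4.4]
width: 0.0644
```

```bash
python3 - <<'E'
from h import *
from bench import arm
s=arm.read_state();print(s["position"],s["ft_force"],s["wrist_torque"],s["width"])
d=arm.get_image("wrist");np.savez("w14.npz",**d);cv2.imwrite("pics/w14.png",d["image"][:,:,::-1])
d=arm.get_image("scene");np.savez("s8.npz",**d);crop(d,(284,220),50,6,"pics/s8c.png",65)
E
```

```text
[ 0.59683764 -0.19277478  0.11193729] [-0.43276306 -0.60584024  4.35628244] [-0.09166678  0.05025215 -0.06584875] 0.06439705547147903
```

View pics/w14.png

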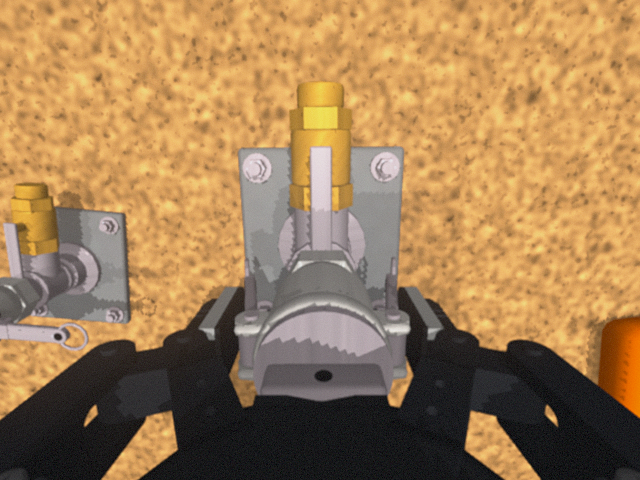

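View pics/s8c.png

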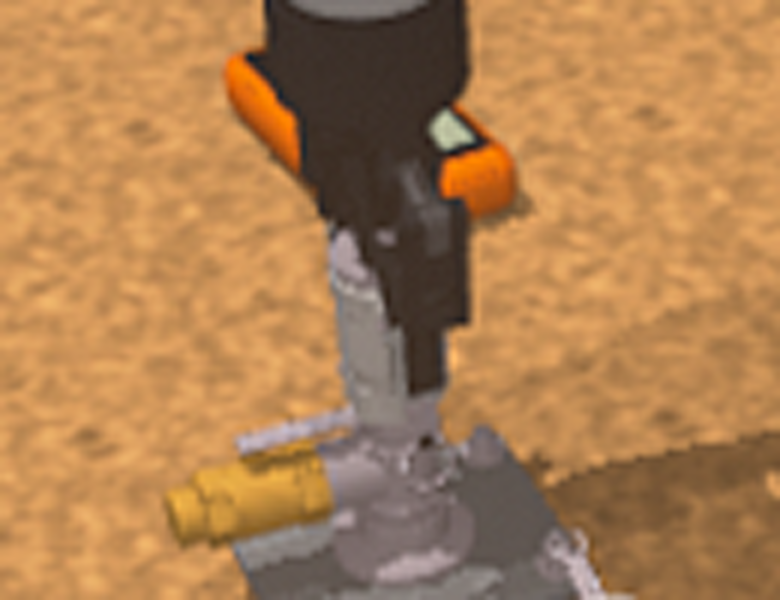

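Request:
move_arm(
  motion=[
    {"dx":0,"dy":0,"dz":0,"wx":0,"wy":0,"wz":0,"grip":0.74},
    {"dx":0,"dy":0,"dz":0,"wx":0,"wy":0,"wz":0,"grip":0.73},
    {"dx":0,"dy":0,"dz":0,"wx":0,"wy":0,"wz":0,"grip":0.72},
    {"dx":0,"dy":0,"dz":0,"wx":0,"wy":0,"wz":0,"grip":0.71},
    {"dx":0,"dy":0,"dz":0,"wx":0,"wy":0,"wz":0,"grip":0.71},
  ],
)

```text
t: 22.85
position: [0.5968, -0.1928, 0.1119]
tcp_rot: [-0.0, 0.979, -0.204, -0.0]
ft_force: [-0.3, -0.6, 4.0]
width: 0.0608
```

Request:
move_arm(
  motion=[
    {"dx":0,"dy":0,"dz":0,"wx":0,"wy":0,"wz":0,"grip":0.7},
    {"dx":0,"dy":0,"dz":0,"wx":0,"wy":0,"wz":0,"grip":0.69},
    {"dx":0,"dy":0,"dz":0,"wx":0,"wy":0,"wz":0,"grip":0.69},
  ],
)

```text
t: 23.15
position: [0.5969, -0.1928, 0.112]
tcp_rot: [-0.0, 0.979, -0.204, 0.0]
ft_force: [-0.5, -0.6, 3.2]
width: 0.0593
```

Request:
move_arm(
  motion=[
    {"dx":0,"dy":0,"dz":0,"wx":0,"wy":0,"wz":0,"grip":0.68},
    {"dx":0,"dy":0,"dz":0,"wx":0,"wy":0,"wz":0,"grip":0.67},
    {"dx":0,"dy":0,"dz":0,"wx":0,"wy":0,"wz":0,"grip":0.67},
  ],
)

```text
t: 23.45
position: [0.5968, -0.193, 0.112]
tcp_rot: [0.0, 0.979, -0.204, 0.0]
ft_force: [-1.2, -2.1, 5.1]
width: 0.0571
```

```bash
python3 - <<'E'
from h import *
from bench import arm
s=arm.read_state();print(s["position"],s["ft_force"],s["wrist_torque"],s["width"])
d=arm.get_image("wrist");np.savez("w15.npz",**d);crop(d,(322,310),60,5,"pics/w15c.png",80)
E
```

```text
[ 0.59684398 -0.19295225  0.11202378] [-1.16837502 -2.11403632  5.14634798] [-0.24692517  0.19743573 -0.0066217 ] 0.05710637122893377
```

View pics/w15c.png

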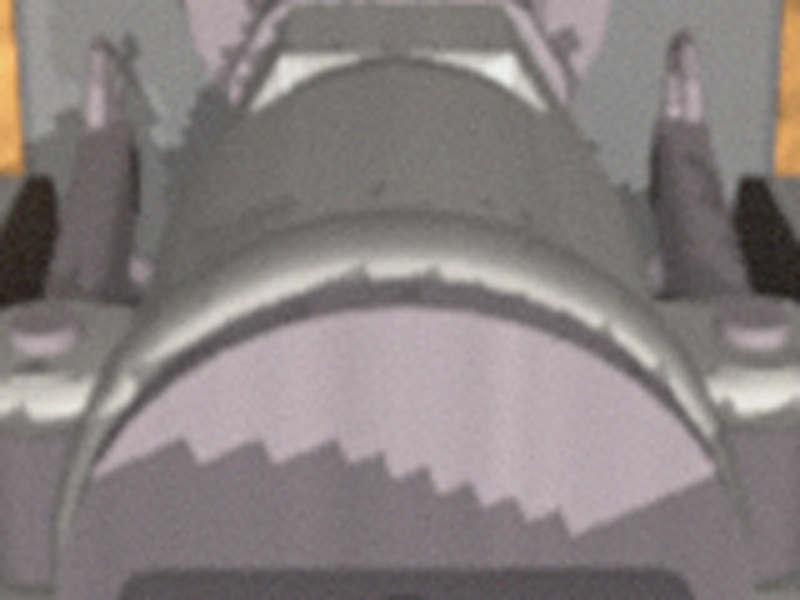

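Request:
move_arm(
  motion=[
    {"dx":0,"dy":0,"dz":0,"wx":0,"wy":0,"wz":0,"grip":0.66},
    {"dx":0,"dy":0,"dz":0,"wx":0,"wy":0,"wz":0,"grip":0.66},
  ],
)

```text
t: 23.7
position: [0.5968, -0.1931, 0.1122]
tcp_rot: [0.0, 0.979, -0.204, 0.0]
ft_force: [-1.5, -2.2, 6.5]
width: 0.0563
```

Request:
move_arm(
  motion=[
    {"dx":0,"dy":0,"dz":0,"wx":0,"wy":0,"wz":0,"grip":0.65},
    {"dx":0,"dy":0,"dz":0,"wx":0,"wy":0,"wz":0,"grip":0.65},
  ],
)

```text
t: 23.9
position: [0.5968, -0.1931, 0.1123]
tcp_rot: [0.0, 0.979, -0.204, 0.0]
ft_force: [-2.7, -2.6, 8.1]
width: 0.0559
```

Request:
move_arm(
  motion=[
    {"dx":0,"dy":0,"dz":0,"wx":0,"wy":0,"wz":0,"grip":0.645},
    {"dx":0,"dy":0,"dz":0,"wx":0,"wy":0,"wz":0,"grip":0.645},
  ],
)

```text
t: 24.1
position: [0.5968, -0.1931, 0.1124]
tcp_rot: [0.0, 0.979, -0.204, 0.0]
ft_force: [-2.8, -2.6, 8.6]
width: 0.0557
```

```bash
python3 - <<'E'
from h import *
from bench import arm
s=arm.read_state();print(s["position"],s["ft_force"],s["wrist_torque"],s["width"])
d=arm.get_image("wrist");np.savez("w16.npz",**d);crop(d,(322,310),60,5,"pics/w16c.png",80)
E
```

```text
[ 0.59675935 -0.19312469  0.11242518] [-2.76145191 -2.6322055   8.60310439] [-0.52562149  0.54652718 -0.04597529] 0.055650937932799856
```

View pics/w16c.png

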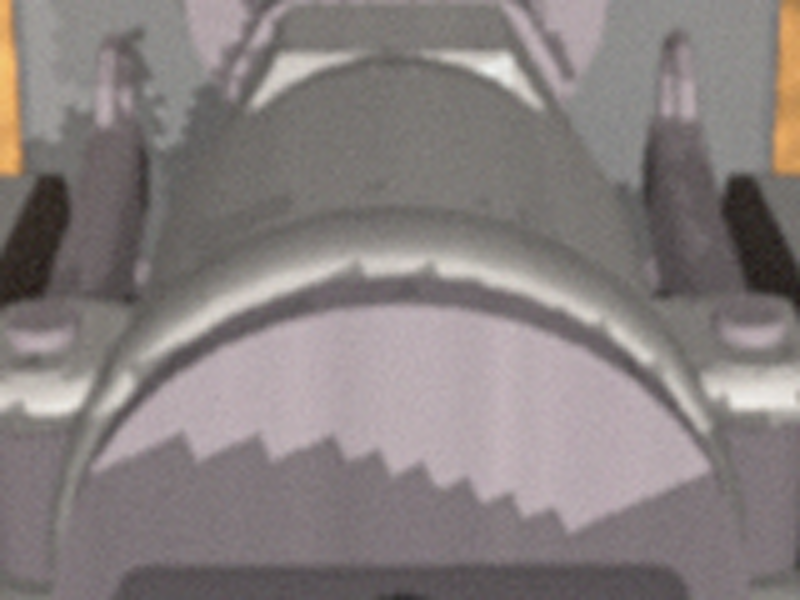

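```bash
python3 - <<'E'
from h import *
d=dict(np.load("w16.npz"))
M=np.array([.5967,-.1929,0]);a=np.radians(66.6);y=np.array([np.cos(a),np.sin(a),0]);x=np.array([y[1],-y[0],0])
rel=lambda P:(np.array([(P-M)@x,(P-M)@y,P[2]])*1000).round(1)
for c in((103,125),(678,125),(115,40),(676,38),(145,130),(648,130)):
    u,v=242+c[0]/5,250+c[1]/5
    print(c,rel(pt(d,u,v)),rel(onz(d,u,v,.088)),rel(onz(d,u,v,.080)))
E
```

```text
(103, 125) [ 6.2 27.9 88.1] [ 6.2 27.9 88. ] [ 3.1 29.3 80. ]
(678, 125) [  6.9 -27.4  90.3] [  6.1 -27.8  88. ] [  3.  -29.2  80. ]
(115, 40) [11.3 28.1 77.2] [14.8 26.3 88. ] [12.2 27.7 80. ]
(676, 38) [ 12.2 -28.6  79.7] [ 14.9 -27.2  88. ] [ 12.3 -28.6  80. ]
(145, 130) [-24.4  35.7  10.3] [ 5.7 23.8 88. ] [ 2.6 25.  80. ]
(648, 130) [  5.7 -24.8  88.4] [  5.5 -24.9  88. ] [  2.4 -26.1  80. ]
```

Both arms hang at about ±28 mm from the axis 50 mm below the pins, which is about 1.49 rad, and the squeeze has stalled on the stops. I open and withdraw straight up.

Request:
move_arm(
  motion=[
    {"dx":0,"dy":0,"dz":0,"wx":0,"wy":0,"wz":0,"grip":0.8},
    {"dx":0,"dy":0,"dz":0,"wx":0,"wy":0,"wz":0,"grip":1},
    {"dx":0,"dy":0,"dz":0,"wx":0,"wy":0,"wz":0,"grip":1},
    {"dx":0,"dy":0,"dz":-10,"wx":0,"wy":0,"wz":0,"grip":1},
    {"dx":0,"dy":0,"dz":-40,"wx":0,"wy":0,"wz":0,"grip":1},
    {"dx":0,"dy":0,"dz":-80,"wx":0,"wy":0,"wz":0,"grip":1},
    {"dx":0,"dy":0,"dz":-100,"wx":0,"wy":0,"wz":0,"grip":1},
    {"dx":0,"dy":0,"dz":-100,"wx":0,"wy":0,"wz":0,"grip":1},
  ],
)

```text
t: 24.95
position: [0.5979, -0.1931, 0.2158]
tcp_rot: [0.001, 0.979, -0.204, 0.003]
ft_force: [-0.6, -0.6, 0.4]
width: 0.0854
```

```bash
python3 - <<'E'
from h import *
from bench import arm
s=arm.read_state();print(s["position"],s["ft_force"],s["width"])
d=arm.get_image("wrist");np.savez("w17.npz",**d);cv2.imwrite("pics/w17.png",d["image"][:,:,::-1]);crop(d,(322,240),60,5,"pics/w17c.png",80)
d=arm.get_image("scene");np.savez("s9.npz",**d);crop(d,(284,235),60,6,"pics/s9c.png",65)
E
```

```text
[ 0.59788773 -0.19312065  0.21581667] [-0.59497619 -0.5754622   0.38049952] 0.08538724065258944
```

View pics/w17.png

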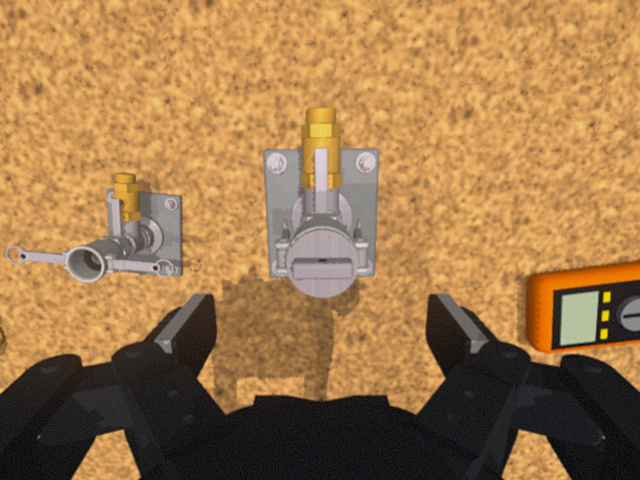

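View pics/s9c.png

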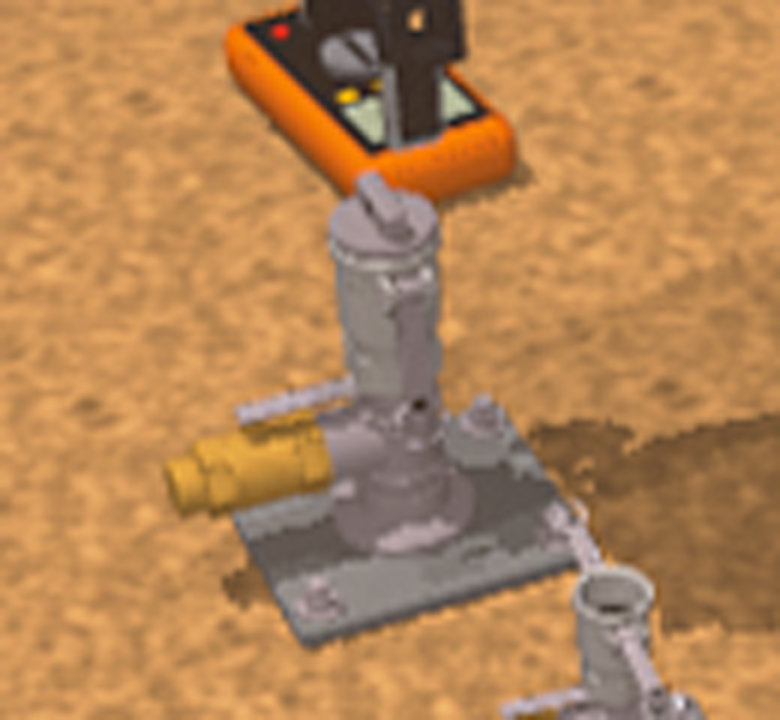

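View pics/w17c.png

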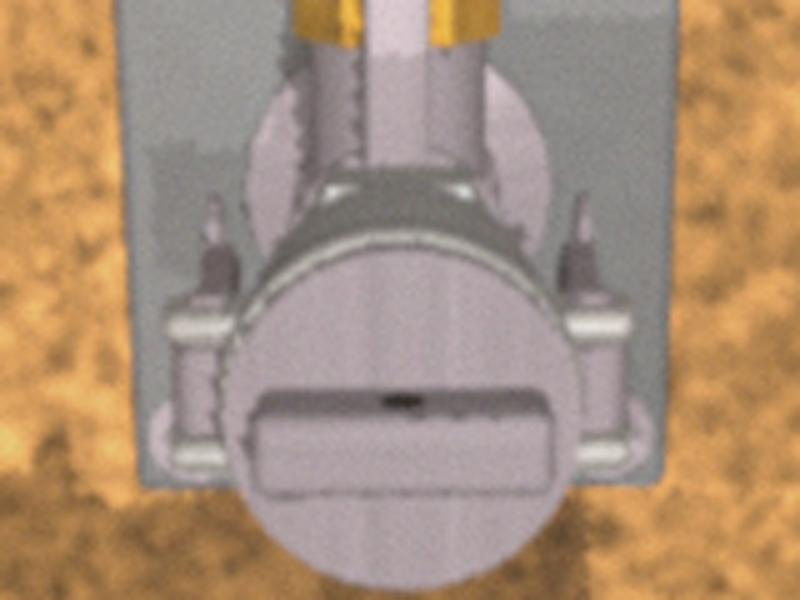

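Request:
move_arm(
  motion=[
    {"dx":-40,"dy":0,"dz":-30,"wx":0,"wy":0,"wz":0,"grip":1},
    {"dx":-85,"dy":0,"dz":-50,"wx":0,"wy":0,"wz":0,"grip":1},
    {"dx":-120,"dy":0,"dz":-50,"wx":0,"wy":0,"wz":0,"grip":1},
    {"dx":-120,"dy":0,"dz":-50,"wx":0,"wy":0,"wz":0,"grip":1},
    {"dx":-120,"dy":0,"dz":-50,"wx":0,"wy":0,"wz":0,"grip":1},
  ],
)

```text
t: 25.55
position: [0.4865, -0.1447, 0.2616]
tcp_rot: [-0.0, 0.979, -0.204, -0.0]
ft_force: [1.0, -0.8, 0.1]
width: 0.0856
```

```bash
python3 - <<'E'
from h import *
from bench import arm
s=arm.read_state();print(s["position"],s["ft_force"],s["width"])
d=arm.get_image("wrist");np.savez("w18.npz",**d);cv2.imwrite("pics/w18.png",d["image"][:,:,::-1])
t=arm.get_image("top");np.savez("t18.npz",**t);cv2.imwrite("pics/t18.png",t["image"][:,:,::-1])
p=proj(d,[.5967,-.1928,.1]).astype(int);print(p);crop(d,(int(p[0]),int(p[1])),60,5,"pics/w18c.png",80)
E
```

```text
[ 0.48654223 -0.14468509  0.26155709] [ 0.98174547 -0.84368093  0.14966144] 0.08558213641155207
[320  72]
```

View pics/w18c.png

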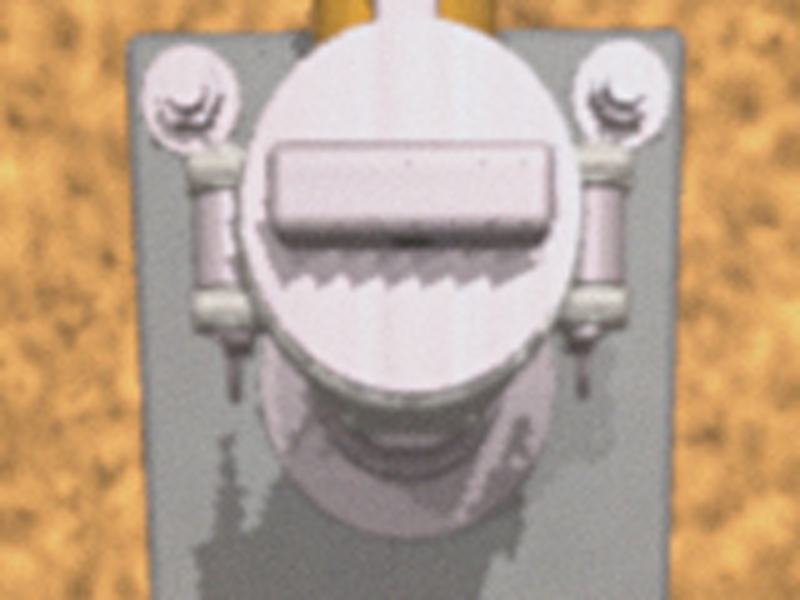

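View pics/t18.png

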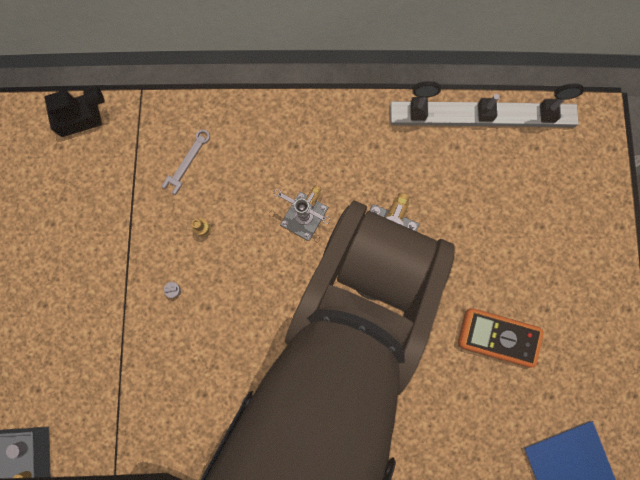

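```bash
python3 - <<'E'
from h import *
from bench import arm
for n,R in(("w18",[(300+0,50),(320,50),(340,50)]),):
    d=dict(np.load(n+".npz"))
    for z,P in(("web",[.5967,-.1928,.168]),):
        u,v=proj(d,P); print(z,[pt(d,u+k,v)[2].round(4) for k in(-15,-8,0,8,15)])
    for k in(-.014,.014):
        a=np.radians(-23.4); u,v=proj(d,[.5967+k*np.cos(a),-.1928+k*np.sin(a),.1555]);print("flange",pt(d,u,v).round(4))
arm.job_done()
E
```

```text
web [np.float64(0.1692), np.float64(0.1672), np.float64(0.1706), np.float64(0.1694), np.float64(0.1678)]
flange [ 0.5836 -0.1871  0.1569]
flange [ 0.6091 -0.1982  0.1574]
the job is handed in; nothing more can be done
```

The plug is seated in the larger coupler, both cam arms are down, and I handed the job in at about 26 s. No verdict is reported.

**Seating:** I gripped the larger plug by its web and lowered it into the mouth by feel. The seal met the foot at TCP z of about 171 mm, and the plug stopped hard at 165.7 mm. The net push was about 19 N at most. I then let go of the plug.

**Arms:** With the gripper turned 90° and fully open, the fingers took both arms down together. They stayed level with each other in every picture, and the downward push stayed below about 9 N. Closing the fingers then brought both home. The squeeze stalled at 55.7 mm, and the arms measured about 1.49 rad each. I opened the fingers and drew the arm clear.

**Last checks:**
- **Arms and plug:** both arms hang straight and symmetric, and the plug is upright.
- **Plug height:** the web top read 167–171 mm, against 168 mm expected. The flange top read about 157 mm, against 155.5 mm expected. That is within the 2 mm calibration, but too coarse to confirm the 27 mm depth by picture alone. The evidence for that depth is the hard stop and the cams going home without jamming.
- **Bystanders:** in the top view the hose tail, meter and spanner look unmoved.
- **Robot:** the arm is clear of everything and the force reading is near zero.

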